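# Load the stainer carrier in reverse order

## Task

The slide stainer draws its grey reagent carrier in nose first, handle last, so the row of four bottles in the white bench rack must go into the carrier in reverse order. Begin with the bottle beside the white rack's wire loop and take them one at a time along the row: the first goes into the carrier's well farthest from its black handle, each next one into the next well, and the last into the well beside the handle. Each bottle stays upright and ends standing on the floor of its well; leave the other things on the counter where they lie.

Things in the scene. Friction and masses are not known exactly. Their poses are not given: they have to be found in the camera images.
- bench_rack: White bench rack, 62 x 226 x 22 mm (x, y, z) plus loop, fixed, full at the start. Four round wells 44 mm across in a row along its y: at y = +82.5, +27.5, -27.5, -82.5 mm, x = 0; well floors 6 mm, flat top 22 mm above the origin (centre of its underside, on the counter). A steel wire loop (35 mm out, 26 mm high) is at its +y end: the first bottle stands at y = +82.5 mm.
- carrier: Grey carrier with aluminium side runners, 76 x 226 x 22 mm plus ends, fixed, empty. Four round wells 44 mm across in a row along its y: at y = +82.5, +27.5, -27.5, -82.5 mm, x = 0; well floors 6 mm, flat top 22 mm above the origin (centre of its underside, on the counter). Black bow handle (52 mm out, 32 mm high) at its +y end, round nose (20 mm out) at -y: the farthest well is y = -82.5 mm.
- dropper_bottle: Brown glass dropper bottle, 85 mm tall: round body 31 mm across up to 55 mm, then a narrow cap (19 mm) and rubber teat. Stands in one of the white rack's wells. Origin: centre of its underside; z up along the bottle. About 60 g. 
- squeeze_bottle: White squeeze bottle, 78 mm tall: round body 35 mm across up to 65 mm, cap 21 mm across. Stands in one of the white rack's wells. Origin: centre of its underside; z up along the bottle. About 60 g. 
- amber_vial: Small brown bottle, 59 mm tall: round body 28 mm across up to 49 mm, cap 17 mm across. Stands in one of the white rack's wells. Origin: centre of its underside; z up along the bottle. About 60 g. 
- white_vial: Small white bottle, 55 mm tall: round body 27 mm across up to 45 mm, cap 16 mm across. Stands in one of the white rack's wells. Origin: centre of its underside; z up along the bottle. About 60 g. 
- slides_pack: Bystander: closed pale pack of glass slides, 32 x 80 x 27 mm, loose. Origin: centre of its underside.
- petri: Bystander: round petri dish, 90 mm across, 14 mm tall, loose. Origin: centre of its underside.
- syringe: Bystander: syringe lying down, 21 x 124 x 23 mm (long along its y), loose. Origin: centre of its underside.
There are look-alikes about, which are no part of the job. Leave any pink or yellow look-alike of the squeeze_bottle alone.

How it is judged (in metres and radians):
On the way, in this order (a step that is already met when the one before it is completed fails the run):
1. The first bottle, counted from the white rack's loop, stands in the carrier's well farthest from its handle; the bottles after it still wait in the white rack, within 20 mm of their starts (((x of dropper_bottle in the frame of carrier between -0.012 and 0.012 m and y of dropper_bottle in the frame of carrier between -0.0945 and -0.0705 m and z of dropper_bottle in the frame of carrier below 0.011 m and angle between dropper_bottle's own z axis and vertical below 0.12 rad) or (x of squeeze_bottle in the frame of carrier between -0.012 and 0.012 m and y of squeeze_bottle in the frame of carrier between -0.0945 and -0.0705 m and z of squeeze_bottle in the frame of carrier below 0.011 m and angle between squeeze_bottle's own z axis and vertical below 0.12 rad) or (x of amber_vial in the frame of carrier between -0.012 and 0.012 m and y of amber_vial in the frame of carrier between -0.0945 and -0.0705 m and z of amber_vial in the frame of carrier below 0.011 m and angle between amber_vial's own z axis and vertical below 0.12 rad) or (x of white_vial in the frame of carrier between -0.012 and 0.012 m and y of white_vial in the frame of carrier between -0.0945 and -0.0705 m and z of white_vial in the frame of carrier below 0.011 m and angle between white_vial's own z axis and vertical below 0.12 rad)) and ((y of dropper_bottle in the frame of bench_rack between 0.0155 and 0.0395 m and distance of dropper_bottle from where it was at the start of the episode below 0.02 m) or (y of squeeze_bottle in the frame of bench_rack between 0.0155 and 0.0395 m and distance of squeeze_bottle from where it was at the start of the episode below 0.02 m) or (y of amber_vial in the frame of bench_rack between 0.0155 and 0.0395 m and distance of amber_vial from where it was at the start of the episode below 0.02 m) or (y of white_vial in the frame of bench_rack between 0.0155 and 0.0395 m and distance of white_vial from where it was at the start of the episode below 0.02 m)) and ((y of dropper_bottle in the frame of bench_rack between -0.0395 and -0.0155 m and distance of dropper_bottle from where it was at the start of the episode below 0.02 m) or (y of squeeze_bottle in the frame of bench_rack between -0.0395 and -0.0155 m and distance of squeeze_bottle from where it was at the start of the episode below 0.02 m) or (y of amber_vial in the frame of bench_rack between -0.0395 and -0.0155 m and distance of amber_vial from where it was at the start of the episode below 0.02 m) or (y of white_vial in the frame of bench_rack between -0.0395 and -0.0155 m and distance of white_vial from where it was at the start of the episode below 0.02 m)) and ((y of dropper_bottle in the frame of bench_rack between -0.0945 and -0.0705 m and distance of dropper_bottle from where it was at the start of the episode below 0.02 m) or (y of squeeze_bottle in the frame of bench_rack between -0.0945 and -0.0705 m and distance of squeeze_bottle from where it was at the start of the episode below 0.02 m) or (y of amber_vial in the frame of bench_rack between -0.0945 and -0.0705 m and distance of amber_vial from where it was at the start of the episode below 0.02 m) or (y of white_vial in the frame of bench_rack between -0.0945 and -0.0705 m and distance of white_vial from where it was at the start of the episode below 0.02 m))), for 0.2 s.
2. The second bottle, counted from the white rack's loop, stands in the carrier's next well towards its handle; the bottles after it still wait in the white rack, within 20 mm of their starts (((x of dropper_bottle in the frame of carrier between -0.012 and 0.012 m and y of dropper_bottle in the frame of carrier between -0.0945 and -0.0705 m and z of dropper_bottle in the frame of carrier below 0.011 m and angle between dropper_bottle's own z axis and vertical below 0.12 rad) or (x of squeeze_bottle in the frame of carrier between -0.012 and 0.012 m and y of squeeze_bottle in the frame of carrier between -0.0945 and -0.0705 m and z of squeeze_bottle in the frame of carrier below 0.011 m and angle between squeeze_bottle's own z axis and vertical below 0.12 rad) or (x of amber_vial in the frame of carrier between -0.012 and 0.012 m and y of amber_vial in the frame of carrier between -0.0945 and -0.0705 m and z of amber_vial in the frame of carrier below 0.011 m and angle between amber_vial's own z axis and vertical below 0.12 rad) or (x of white_vial in the frame of carrier between -0.012 and 0.012 m and y of white_vial in the frame of carrier between -0.0945 and -0.0705 m and z of white_vial in the frame of carrier below 0.011 m and angle between white_vial's own z axis and vertical below 0.12 rad)) and ((x of dropper_bottle in the frame of carrier between -0.012 and 0.012 m and y of dropper_bottle in the frame of carrier between -0.0395 and -0.0155 m and z of dropper_bottle in the frame of carrier below 0.011 m and angle between dropper_bottle's own z axis and vertical below 0.12 rad) or (x of squeeze_bottle in the frame of carrier between -0.012 and 0.012 m and y of squeeze_bottle in the frame of carrier between -0.0395 and -0.0155 m and z of squeeze_bottle in the frame of carrier below 0.011 m and angle between squeeze_bottle's own z axis and vertical below 0.12 rad) or (x of amber_vial in the frame of carrier between -0.012 and 0.012 m and y of amber_vial in the frame of carrier between -0.0395 and -0.0155 m and z of amber_vial in the frame of carrier below 0.011 m and angle between amber_vial's own z axis and vertical below 0.12 rad) or (x of white_vial in the frame of carrier between -0.012 and 0.012 m and y of white_vial in the frame of carrier between -0.0395 and -0.0155 m and z of white_vial in the frame of carrier below 0.011 m and angle between white_vial's own z axis and vertical below 0.12 rad)) and ((y of dropper_bottle in the frame of bench_rack between -0.0395 and -0.0155 m and distance of dropper_bottle from where it was at the start of the episode below 0.02 m) or (y of squeeze_bottle in the frame of bench_rack between -0.0395 and -0.0155 m and distance of squeeze_bottle from where it was at the start of the episode below 0.02 m) or (y of amber_vial in the frame of bench_rack between -0.0395 and -0.0155 m and distance of amber_vial from where it was at the start of the episode below 0.02 m) or (y of white_vial in the frame of bench_rack between -0.0395 and -0.0155 m and distance of white_vial from where it was at the start of the episode below 0.02 m)) and ((y of dropper_bottle in the frame of bench_rack between -0.0945 and -0.0705 m and distance of dropper_bottle from where it was at the start of the episode below 0.02 m) or (y of squeeze_bottle in the frame of bench_rack between -0.0945 and -0.0705 m and distance of squeeze_bottle from where it was at the start of the episode below 0.02 m) or (y of amber_vial in the frame of bench_rack between -0.0945 and -0.0705 m and distance of amber_vial from where it was at the start of the episode below 0.02 m) or (y of white_vial in the frame of bench_rack between -0.0945 and -0.0705 m and distance of white_vial from where it was at the start of the episode below 0.02 m))), for 0.2 s.
3. The third bottle, counted from the white rack's loop, stands in the carrier's next well again; the bottles after it still wait in the white rack, within 20 mm of their starts (((x of dropper_bottle in the frame of carrier between -0.012 and 0.012 m and y of dropper_bottle in the frame of carrier between -0.0945 and -0.0705 m and z of dropper_bottle in the frame of carrier below 0.011 m and angle between dropper_bottle's own z axis and vertical below 0.12 rad) or (x of squeeze_bottle in the frame of carrier between -0.012 and 0.012 m and y of squeeze_bottle in the frame of carrier between -0.0945 and -0.0705 m and z of squeeze_bottle in the frame of carrier below 0.011 m and angle between squeeze_bottle's own z axis and vertical below 0.12 rad) or (x of amber_vial in the frame of carrier between -0.012 and 0.012 m and y of amber_vial in the frame of carrier between -0.0945 and -0.0705 m and z of amber_vial in the frame of carrier below 0.011 m and angle between amber_vial's own z axis and vertical below 0.12 rad) or (x of white_vial in the frame of carrier between -0.012 and 0.012 m and y of white_vial in the frame of carrier between -0.0945 and -0.0705 m and z of white_vial in the frame of carrier below 0.011 m and angle between white_vial's own z axis and vertical below 0.12 rad)) and ((x of dropper_bottle in the frame of carrier between -0.012 and 0.012 m and y of dropper_bottle in the frame of carrier between -0.0395 and -0.0155 m and z of dropper_bottle in the frame of carrier below 0.011 m and angle between dropper_bottle's own z axis and vertical below 0.12 rad) or (x of squeeze_bottle in the frame of carrier between -0.012 and 0.012 m and y of squeeze_bottle in the frame of carrier between -0.0395 and -0.0155 m and z of squeeze_bottle in the frame of carrier below 0.011 m and angle between squeeze_bottle's own z axis and vertical below 0.12 rad) or (x of amber_vial in the frame of carrier between -0.012 and 0.012 m and y of amber_vial in the frame of carrier between -0.0395 and -0.0155 m and z of amber_vial in the frame of carrier below 0.011 m and angle between amber_vial's own z axis and vertical below 0.12 rad) or (x of white_vial in the frame of carrier between -0.012 and 0.012 m and y of white_vial in the frame of carrier between -0.0395 and -0.0155 m and z of white_vial in the frame of carrier below 0.011 m and angle between white_vial's own z axis and vertical below 0.12 rad)) and ((x of dropper_bottle in the frame of carrier between -0.012 and 0.012 m and y of dropper_bottle in the frame of carrier between 0.0155 and 0.0395 m and z of dropper_bottle in the frame of carrier below 0.011 m and angle between dropper_bottle's own z axis and vertical below 0.12 rad) or (x of squeeze_bottle in the frame of carrier between -0.012 and 0.012 m and y of squeeze_bottle in the frame of carrier between 0.0155 and 0.0395 m and z of squeeze_bottle in the frame of carrier below 0.011 m and angle between squeeze_bottle's own z axis and vertical below 0.12 rad) or (x of amber_vial in the frame of carrier between -0.012 and 0.012 m and y of amber_vial in the frame of carrier between 0.0155 and 0.0395 m and z of amber_vial in the frame of carrier below 0.011 m and angle between amber_vial's own z axis and vertical below 0.12 rad) or (x of white_vial in the frame of carrier between -0.012 and 0.012 m and y of white_vial in the frame of carrier between 0.0155 and 0.0395 m and z of white_vial in the frame of carrier below 0.011 m and angle between white_vial's own z axis and vertical below 0.12 rad)) and ((y of dropper_bottle in the frame of bench_rack between -0.0945 and -0.0705 m and distance of dropper_bottle from where it was at the start of the episode below 0.02 m) or (y of squeeze_bottle in the frame of bench_rack between -0.0945 and -0.0705 m and distance of squeeze_bottle from where it was at the start of the episode below 0.02 m) or (y of amber_vial in the frame of bench_rack between -0.0945 and -0.0705 m and distance of amber_vial from where it was at the start of the episode below 0.02 m) or (y of white_vial in the frame of bench_rack between -0.0945 and -0.0705 m and distance of white_vial from where it was at the start of the episode below 0.02 m))), for 0.2 s.
4. The last bottle, counted from the white rack's loop, stands in the carrier's well beside its handle; the carrier is full (((x of dropper_bottle in the frame of carrier between -0.012 and 0.012 m and y of dropper_bottle in the frame of carrier between -0.0945 and -0.0705 m and z of dropper_bottle in the frame of carrier below 0.011 m and angle between dropper_bottle's own z axis and vertical below 0.12 rad) or (x of squeeze_bottle in the frame of carrier between -0.012 and 0.012 m and y of squeeze_bottle in the frame of carrier between -0.0945 and -0.0705 m and z of squeeze_bottle in the frame of carrier below 0.011 m and angle between squeeze_bottle's own z axis and vertical below 0.12 rad) or (x of amber_vial in the frame of carrier between -0.012 and 0.012 m and y of amber_vial in the frame of carrier between -0.0945 and -0.0705 m and z of amber_vial in the frame of carrier below 0.011 m and angle between amber_vial's own z axis and vertical below 0.12 rad) or (x of white_vial in the frame of carrier between -0.012 and 0.012 m and y of white_vial in the frame of carrier between -0.0945 and -0.0705 m and z of white_vial in the frame of carrier below 0.011 m and angle between white_vial's own z axis and vertical below 0.12 rad)) and ((x of dropper_bottle in the frame of carrier between -0.012 and 0.012 m and y of dropper_bottle in the frame of carrier between -0.0395 and -0.0155 m and z of dropper_bottle in the frame of carrier below 0.011 m and angle between dropper_bottle's own z axis and vertical below 0.12 rad) or (x of squeeze_bottle in the frame of carrier between -0.012 and 0.012 m and y of squeeze_bottle in the frame of carrier between -0.0395 and -0.0155 m and z of squeeze_bottle in the frame of carrier below 0.011 m and angle between squeeze_bottle's own z axis and vertical below 0.12 rad) or (x of amber_vial in the frame of carrier between -0.012 and 0.012 m and y of amber_vial in the frame of carrier between -0.0395 and -0.0155 m and z of amber_vial in the frame of carrier below 0.011 m and angle between amber_vial's own z axis and vertical below 0.12 rad) or (x of white_vial in the frame of carrier between -0.012 and 0.012 m and y of white_vial in the frame of carrier between -0.0395 and -0.0155 m and z of white_vial in the frame of carrier below 0.011 m and angle between white_vial's own z axis and vertical below 0.12 rad)) and ((x of dropper_bottle in the frame of carrier between -0.012 and 0.012 m and y of dropper_bottle in the frame of carrier between 0.0155 and 0.0395 m and z of dropper_bottle in the frame of carrier below 0.011 m and angle between dropper_bottle's own z axis and vertical below 0.12 rad) or (x of squeeze_bottle in the frame of carrier between -0.012 and 0.012 m and y of squeeze_bottle in the frame of carrier between 0.0155 and 0.0395 m and z of squeeze_bottle in the frame of carrier below 0.011 m and angle between squeeze_bottle's own z axis and vertical below 0.12 rad) or (x of amber_vial in the frame of carrier between -0.012 and 0.012 m and y of amber_vial in the frame of carrier between 0.0155 and 0.0395 m and z of amber_vial in the frame of carrier below 0.011 m and angle between amber_vial's own z axis and vertical below 0.12 rad) or (x of white_vial in the frame of carrier between -0.012 and 0.012 m and y of white_vial in the frame of carrier between 0.0155 and 0.0395 m and z of white_vial in the frame of carrier below 0.011 m and angle between white_vial's own z axis and vertical below 0.12 rad)) and ((x of dropper_bottle in the frame of carrier between -0.012 and 0.012 m and y of dropper_bottle in the frame of carrier between 0.0705 and 0.0945 m and z of dropper_bottle in the frame of carrier below 0.011 m and angle between dropper_bottle's own z axis and vertical below 0.12 rad) or (x of squeeze_bottle in the frame of carrier between -0.012 and 0.012 m and y of squeeze_bottle in the frame of carrier between 0.0705 and 0.0945 m and z of squeeze_bottle in the frame of carrier below 0.011 m and angle between squeeze_bottle's own z axis and vertical below 0.12 rad) or (x of amber_vial in the frame of carrier between -0.012 and 0.012 m and y of amber_vial in the frame of carrier between 0.0705 and 0.0945 m and z of amber_vial in the frame of carrier below 0.011 m and angle between amber_vial's own z axis and vertical below 0.12 rad) or (x of white_vial in the frame of carrier between -0.012 and 0.012 m and y of white_vial in the frame of carrier between 0.0705 and 0.0945 m and z of white_vial in the frame of carrier below 0.011 m and angle between white_vial's own z axis and vertical below 0.12 rad))), for 0.2 s.
At the end, for the whole second after the job is handed in: All four wells of the carrier hold one bottle each, filled in the reverse order of the white rack (as the stages record): upright within 0.12 rad, its underside within 12 mm of the well's axis along each of the carrier's x and y axes and down on the well floor (within 5 mm), at rest (all of step 4 and linear speed of each of dropper_bottle, squeeze_bottle, amber_vial, white_vial below 0.02 m/s); the robot touches nothing.
It fails at once if A bottle is tipped by more than 0.7 rad (angle between any of dropper_bottle, squeeze_bottle, amber_vial, white_vial's own z axis and vertical above 0.7 rad).
It fails at once if The slides pack, petri dish or syringe is moved by more than 30 mm (distance of any of slides_pack, petri, syringe from where it was at the start of the episode above 0.03 m).
It also fails if it takes over 88 s, if anything falls off the work surface, if the arm or the gripper's body presses on something with over 40 N, if the wrist force passes 120 N, or if a joint passes its speed limit or range.

## Robot

A 6-joint arm with a two-finger parallel gripper is mounted at the origin on a cart in front of the work surface, level with it; the furniture and walls round the work are solid. World frame = base frame: x ahead of the robot, y to its left, z up, the work surface at z = 0. Lengths are in mm, angles in degrees, forces in N, time in s.
With the tool pointing down it reaches from about 300 to 825 mm from the base axis. Payload 5.4 kg.
Tool frame: the origin (TCP) lies at the very end of the fingers, on their centre line; the grasp point (between the pads) lies 19 mm behind it (ctrl.tcp_to_grasp is the z of the grasp point in the tool frame, in mm); z points along the fingers, y is the line along which they close (so a half turn about z gives the same grasp; the last joint's range is limited). The gripper opens to 92 mm and grips with 3 to 60 N. Pads are 20 mm wide; open, the fingers measure 128 mm over their backs; the gripper's body (75 mm by 189 mm) begins 69 mm behind the grasp point.
Start: joints at [-83.6, 9.076, 91.501, -0, 79.423, -12.038], TCP at [181.834, -545.475, 214.601] pointing down, gripper open.
Joint ranges: [-166.64, 166.64], [-54.1, 131.32], [10.49, 154.53], [-73.88, 253.88], [9.74, 151.15], [-171.62, 171.62]. Speed limits (degrees/s): [147.25, 147.25, 180, 180, 180, 180].

## Interface

Orientations are given as a 3x3 rotation matrix whose columns are the frame's x, y, z axes.
In Python, from station import ctrl gives the robot as it stands.
- The arm moves only by the tool apply_moves, never from a script. Its arguments are lists of equal length, an entry for each row: "translation": the shift along the tool's x, y, z in fractions of the full range, 1 being 40 cm, a list of three; "rotation": the turn, a rotation vector about the tool's x, y, z in shares of 180 degrees (1.0 is 180 degrees), a list of three; "gripper": the opening, from 0 (shut) to 1 (fully open). In form: {"translation": [[x, y, z], ...], "rotation": [[ax, ay, az], ...], "gripper": [gripper, ...]}. A call has 1 to 5 rows; each row is the pose to reach, as a shift and turn from the pose commanded when the call began, along the tool's axes at that moment; what a row does not reach only later rows make up. A row lasts 1/10 s, in which the tool goes at most 50 mm and 8.59 degrees, less where a joint would pass 70% of its speed; a pose out of reach is approached as far as the arm can. Shift and turn numbers lie between -1 and 1, and a call with a number outside is refused. A call with a gripper value outside its range is refused whole. The fingers move at their own pace and stop on an object; "squeeze" is the grip in N (left out, the last holds). Time passes only in rows, so rows that repeat a pose let the fingers close. It gives the time, the measured TCP pose, the force, the opening and the grip force at its end, in the units of the state.
- ctrl.read_state(): the state, without advancing time (a new reading comes with each control period).
- ctrl.grab_frame(name): name is "scene" or "top"; returns a dict with "image" (384x512x3 uint8, red, green, blue), "mtx" (3x3 intrinsics, pixels), "eye" and "rotation" of the camera in the world. Camera axes: x right, y down, z forward; pixel columns grow to the right and rows downward; lengths in mm; the calibration is good to about 2 mm. A picture is of the moment at which its call begins. There is no depth.
- ctrl.job_done(): hands the job in; it is judged then, once.
The state is a dict: "clock": time; "q": joint angles; "joint_vel": joint speeds; "effort": joint torques, N m; "tool_pos": TCP position; "ee_rot": TCP orientation; "force": force on the tool from outside, world axes, zero at the start; "ft_torque": the same for the moment, N m; "gripper_width": finger opening in mm; "grip_force": force on a finger pad.
Only numpy, scipy, OpenCV 4.12 (cv2) and the standard library are available. Lean on these libraries where they do the work, as an engineer would, in place of code of your own. Each camera call takes 0.05 s, during which the arm holds its last target. There are 200 camera calls.

## Working session

There is one attempt and no reset: what is moved stays moved. The work goes in short steps, Python scripts to look and compute and a tool call to move; the robot and the scene stay as the last step left them, time stands still between calls to the robot, and variables do not carry over. Pictures are saved under pics/ and viewed, at most 14 in all, crops included, and the job is handed in when it is done.

Besides the shell and the picture viewer there is one more tool, called by a JSON object that holds its "name" and its "arguments". apply_moves: Moves the arm, as the interface text tells. Its arguments: {"type":"object","properties":{"translation":{"type":"array","items":{"type":"array","items":{"type":"number"}}},"rotation":{"type":"array","items":{"type":"array","items":{"type":"number"}}},"gripper":{"type":"array","items":{"type":"number"}},"squeeze":{"type":"number"}},"required":["translation","rotation","gripper"]}

```bash
mkdir -p pics && cat > h.py <<'E'
import numpy as np, cv2
from station import ctrl
def grab(n):
    f=ctrl.grab_frame(n); return f
def ray(f,u,v,z):
    d=f["rotation"]@np.linalg.inv(f["mtx"])@np.array([u,v,1.]); e=np.array(f["eye"])
    return e+d*(z-e[2])/d[2]
def proj(f,p):
    c=np.array(f["rotation"]).T@(np.array(p,float)-f["eye"]); q=f["mtx"]@c; return q[:2]/q[2]
E
python3 - <<'E'
from h import *
import pickle
for n in("top","scene"):
    f=grab(n); pickle.dump({k:np.array(f[k]) for k in("image","mtx","eye","rotation")},open(n+".pkl","wb"))
    im=cv2.cvtColor(f["image"],cv2.COLOR_RGB2BGR); cv2.imwrite(f"pics/{n}0.png",cv2.resize(im,(800,600),interpolation=cv2.INTER_CUBIC))
    print(n,np.round(f["mtx"],1).tolist(),np.round(f["eye"],1),np.round(f["rotation"],3).tolist())
s=ctrl.read_state(); print(s["tool_pos"],np.round(s["ee_rot"],3).tolist(),s["gripper_width"],ctrl.tcp_to_grasp,s["clock"])
E
```

```text
top [[410.7, 0.0, 251.0], [0.0, 410.7, 191.1], [0.0, 0.0, 1.0]] [ 317.1  -41.3 1102.2] [[0.02, -0.98, 0.197], [-1.0, -0.022, -0.004], [0.008, -0.197, -0.98]]
scene [[468.1, 0.0, 253.4], [0.0, 468.1, 193.3], [0.0, 0.0, 1.0]] [-233.4  550.8  464.9] [[-0.574, -0.34, 0.745], [-0.819, 0.21, -0.534], [0.025, -0.916, -0.399]]
[ 181.75886662 -544.93040876  213.71409473] [[0.949, 0.316, -0.0], [0.316, -0.949, 0.002], [0.0, -0.002, -1.0]] 91.77473350272432 -18.700000000000003 0.1
```

View pics/top0.png

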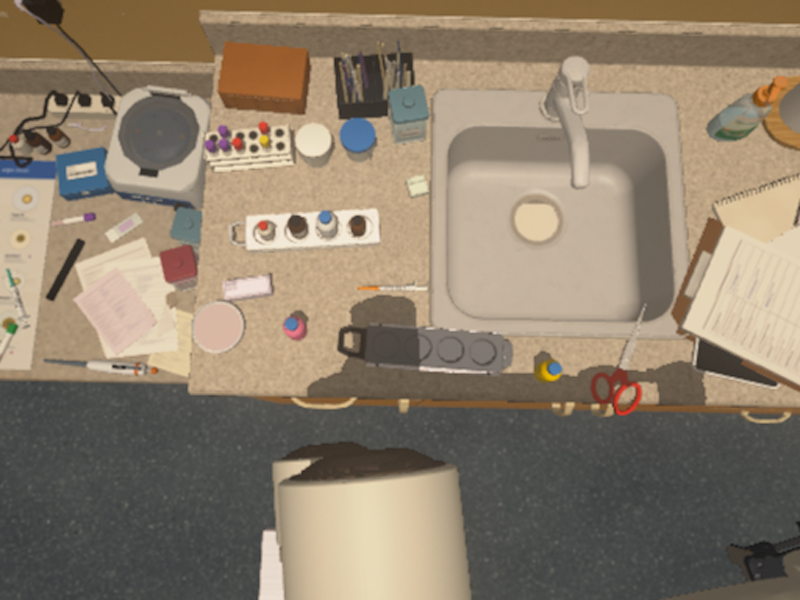

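View pics/scene0.png

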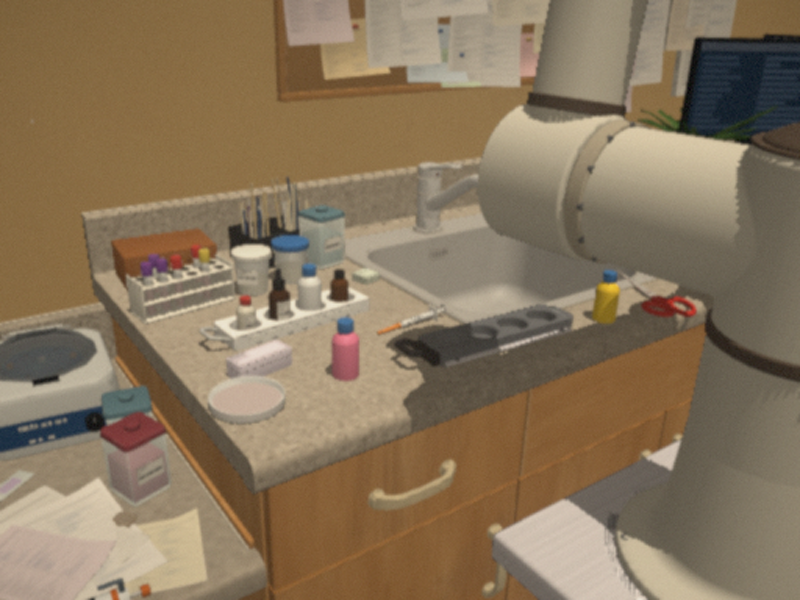

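The row from the loop, in the top view, is white vial with red cap (264,230), dropper (297,226), squeeze bottle with blue cap (327,222), amber vial (358,226). The look-alikes are a pink squeeze bottle (294,327) and a yellow one (548,370), and I leave both. The carrier's handle is at (352,342) and its nose at (508,355).

```bash
python3 - <<'E'
from h import *
import pickle
f=pickle.load(open("top.pkl","rb")); im=cv2.cvtColor(f["image"],cv2.COLOR_RGB2BGR)
c=im[122:172,140:255]; d=im[195:250,205:340]
for k,(a,n) in enumerate(((c,"a"),(d,"b"))): 
    b=cv2.resize(a,None,fx=5.5,fy=5.5,interpolation=cv2.INTER_CUBIC)
    if n=="b": b=cv2.convertScaleAbs(b,alpha=1.8,beta=-20)
    globals()[n]=b
w=max(a.shape[1],b.shape[1]); pad=lambda i:cv2.copyMakeBorder(i,0,0,0,w-i.shape[1],cv2.BORDER_CONSTANT)
cv2.imwrite("pics/crop1.png",np.vstack([pad(a),pad(b)])); print(a.shape,b.shape)
hsv=cv2.cvtColor(im,cv2.COLOR_BGR2HSV)
m=((hsv[...,1]<35)&(hsv[...,2]>195)).astype(np.uint8); m[:,:130]=0;m[:,260:]=0;m[:120]=0;m[170:]=0
m=cv2.morphologyEx(m,cv2.MORPH_CLOSE,np.ones((9,9)))
cs,_=cv2.findContours(m,0,2); c=max(cs,key=cv2.contourArea)
P=np.array([ray(f,*p,22)[:2] for p in c[:,0]],np.float32); r=cv2.minAreaRect(P);print("rack",r,[np.round(ray(f,*p,22)[:2]) for p in cv2.boxPoints(cv2.minAreaRect(c))])
g=hsv; print("carrier px",[g[y,x].tolist() for x,y in((240,215),(268,222),(320,220),(288,218),(260,240),(340,240))])
E
```

```text
(55, 135, 3) (302, 742, 3)
rack ((656.7987060546875, 96.76618194580078), (57.99431610107422, 229.34030151367188), 4.478133678436279) [array([676., 215.]), array([695., -15.]), array([637., -20.]), array([619., 209.])]
carrier px [[15, 46, 78], [15, 34, 105], [15, 32, 127], [13, 28, 127], [17, 71, 104], [17, 74, 110]]
```

View pics/crop1.png

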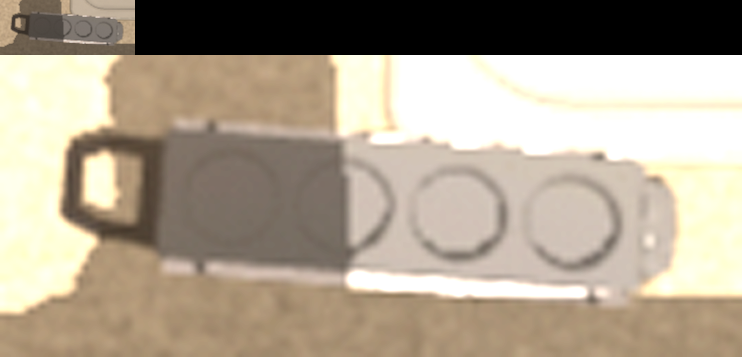

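The carrier is confirmed, with its wells at crop (232,199), (458,212) and (572,221). Next I check the rack and bottles in one close crop.

```bash
python3 - <<'E'
from h import *
import pickle
f=pickle.load(open("top.pkl","rb")); im=cv2.cvtColor(f["image"],cv2.COLOR_RGB2BGR)
s=pickle.load(open("scene.pkl","rb")); sm=cv2.cvtColor(s["image"],cv2.COLOR_RGB2BGR)
a=cv2.resize(im[126:168,142:252],None,fx=7,fy=7,interpolation=cv2.INTER_CUBIC)
b=cv2.resize(sm[165:225,125:245],None,fx=6.4,fy=5,interpolation=cv2.INTER_CUBIC)[:, :770]
b=np.vstack([b]); a=cv2.copyMakeBorder(a,0,0,0,0,0); w=max(a.shape[1],b.shape[1])
pad=lambda i:cv2.copyMakeBorder(i,0,0,0,w-i.shape[1],cv2.BORDER_CONSTANT)
cv2.imwrite("pics/crop2.png",np.vstack([pad(a),pad(b)])); print(a.shape,b.shape)
W=[]
for x,y in((232,144),(344,150),(458,157),(572,166)):
    p=ray(f,(x+.5)/5.5-.5+205,(y+.5)/5.5-.5+195,22); W.append(p[:2])
W=np.array(W); print(np.round(W,1), np.linalg.norm(np.diff(W,axis=0),axis=1))
c=W.mean(0); v=W[0]-W[3]; print(c, v/np.linalg.norm(v)*82.5, "px/dbg")
E
```

```text
(294, 770, 3) (300, 768, 3)
[[ 453.7  -36.3]
 [ 452.   -90.2]
 [ 449.8 -145.1]
 [ 446.6 -199.9]] [53.9136909  54.88153933 54.90144013]
[ 450.53902997 -117.87728454] [ 3.59500852 82.42163499] px/dbg
```

View pics/crop2.png

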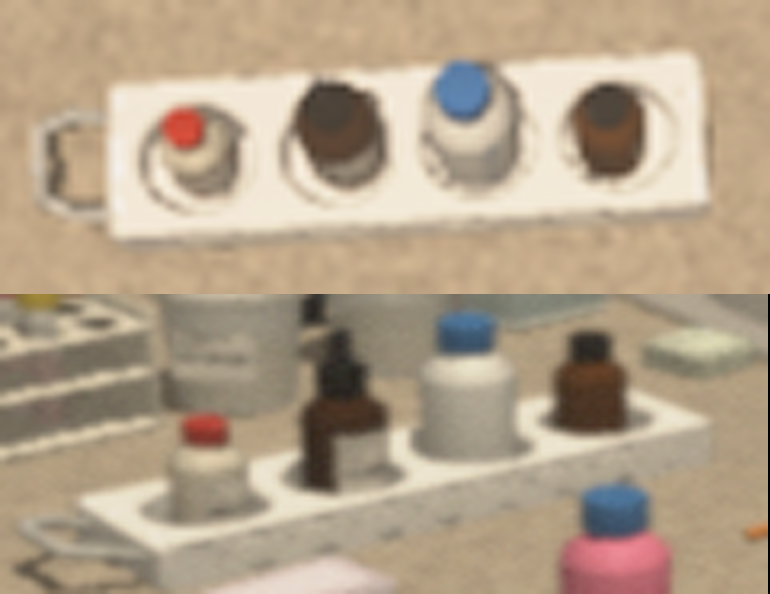

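```bash
python3 - <<'E'
from h import *
import pickle
f=pickle.load(open("top.pkl","rb")); s=pickle.load(open("scene.pkl","rb"))
T=lambda x,y,z: ray(f,(x+.5)/7-.5+142,(y+.5)/7-.5+126,z)[:2]
S=lambda x,y,z: ray(s,(x+.5)/6.4-.5+125,(y-294+.5)/5-.5+165,z)[:2]
for n,t,u,z in(("white",(183,128),(205,419),61),("drop",(325,106),(340,335),91),("sq",(462,89),(467,321),84),("amb",(603,105),(590,338),65)):
    print(n,np.round(T(*t,z),1),np.round(S(*u,z),1))
print("rack",[np.round(T(*p,22),1).tolist() for p in((108,85),(697,54),(708,207),(115,237))])
c=np.mean([T(*p,22) for p in((108,85),(697,54),(708,207),(115,237))],0); print(c)
print("rack scene",[np.round(S(*p,22),1).tolist() for p in((80,500),(160,545),(708,425))])
E
```

```text
white [648.6 176.9] [647.5 178.3]
drop [648.7 119. ] [644.4 127.9]
sq [658.7  69.8] [653.4  73.7]
amb [660.   18.5] [654.5  22.3]
rack [[678.0, 215.5], [696.1, -15.4], [633.6, -21.2], [616.3, 208.7]]
[655.98218656  96.90232797]
rack scene [[671.5, 216.1], [615.5, 211.2], [628.3, -13.0]]
```

Units first: shifts go in shares of 40 cm and turns go in shares of 180 degrees. So 17 cm is 0.425, -13.5 cm is -0.3375, -0.25 rad is -0.0796.

{"name": "apply_moves", "arguments": {"translation": [[0.085,-0.0675,0],[0.17,-0.135,0],[0.255,-0.2025,0],[0.34,-0.27,0],[0.425,-0.3375,0]], "rotation": [[0,0,-0.0398],[0,0,-0.0796],[0,0,-0.1194],[0,0,-0.1592],[0,0,-0.1989]], "gripper": [0.85,0.85,0.85,0.85,0.85], "squeeze": 15}}

```text
clock: 0.6
tool_pos: [300.9, -361.8, 214.2]
ee_rot: [[0.58, 0.814, -0.0], [0.814, -0.58, 0.001], [0.0, -0.001, -1.0]]
force: [-0.5, 0.3, -1.5]
gripper_width: 78.3
grip_force: 0.0
```

```bash
cat >> h.py <<'E'
def go(x,y,z):
    s=ctrl.read_state(); R=np.array(s["ee_rot"]); p=np.array(s["tool_pos"])
    G=np.array([[0,1,0],[1,0,0],[0,0,-1.]])
    print("t",round(s["clock"],2),"pos",np.round(p,1),"shift cm",np.round(R.T@(np.array([x,y,z])-p)/10,2),"rot",np.round(cv2.Rodrigues(R.T@G)[0].ravel(),3),"w",round(s["gripper_width"],1),"gf",round(float(np.max(s["grip_force"])),1),"F",np.round(s["force"],1),"q",np.round(s["q"],0))
E
python3 -c "
from h import *
go(648,177.5,160)"
```

```text
t 0.6 pos [ 300.9 -361.8  214.2] shift cm [64.06 -3.04  5.45] rot [-0.    -0.001 -0.619] w 78.3 gf 0.0 F [-0.5  0.3 -1.5] q [-65.  -7. 108.   0.  79. -30.]
```

In the tool's units: 22.5 cm is 0.5625, 18 cm is 0.45, -0.62 rad is -0.1974.

{"name": "apply_moves", "arguments": {"translation": [[0.1125,0,0],[0.225,0,0],[0.3375,-0.0075,0],[0.45,-0.0125,0],[0.5625,-0.02,0]], "rotation": [[0,0,-0.0398],[0,0,-0.0796],[0,0,-0.1194],[0,0,-0.1592],[0,0,-0.1974]], "gripper": [0.85,0.85,0.85,0.85,0.85]}}

```text
clock: 1.1
tool_pos: [425.9, -174.5, 214.4]
ee_rot: [[-0.001, 1.0, -0.0], [1.0, 0.001, 0.0], [0.0, -0.0, -1.0]]
force: [-0.2, -0.6, 0.3]
gripper_width: 78.4
grip_force: 0.0
```

```bash
python3 -c "
from h import *
go(648,177.5,160)"
```

```text
t 1.1 pos [ 425.9 -174.5  214.4] shift cm [35.18 22.24  5.44] rot [-0.    -0.     0.001] w 78.4 gf 0.0 F [-0.2 -0.6  0.3] q [-37.  -8. 109.   0.  79. -37.]
```

In the tool's units: 17.5 cm is 0.4375, 14 cm is 0.35.

{"name": "apply_moves", "arguments": {"translation": [[0.0875,0.055,0.0125],[0.175,0.11,0.025],[0.2625,0.165,0.0375],[0.35,0.22,0.05],[0.4375,0.275,0.0625]], "rotation": [[0,0,0],[0,0,0],[0,0,0],[0,0,0],[0,0,0]], "gripper": [0.7,0.7,0.7,0.7,0.7]}}

```text
clock: 1.6
tool_pos: [536.5, -0.1, 189.0]
ee_rot: [[0.004, 1.0, -0.001], [1.0, -0.004, 0.0], [0.0, -0.001, -1.0]]
force: [0.5, -1.2, 0.3]
gripper_width: 64.1
grip_force: 0.0
```

{"name": "apply_moves", "arguments": {"translation": [[0.0875,0.055,0.015],[0.175,0.11,0.03],[0.2625,0.165,0.045],[0.35,0.22,0.06],[0.4375,0.2775,0.0725]], "rotation": [[0,0,0],[0,0,0],[0,0,0],[0,0,0],[0,0,0]], "gripper": [0.7,0.7,0.7,0.7,0.7]}}

```text
clock: 2.1
tool_pos: [647.9, 174.3, 159.5]
ee_rot: [[0.004, 1.0, -0.001], [1.0, -0.004, -0.0], [-0.0, -0.001, -1.0]]
force: [-0.3, -0.8, -0.5]
gripper_width: 64.4
grip_force: 0.0
```

```bash
python3 -c "
from h import *
go(648,177.5,27)
f=grab('top'); im=cv2.cvtColor(f['image'],4)[110:180,120:270]
s=grab('scene'); sm=cv2.cvtColor(s['image'],4)[110:230,110:260]
a=cv2.resize(im,(750,350),interpolation=2);cv2.imwrite('pics/p3.png',np.hstack([cv2.resize(im,(420,300),interpolation=2),cv2.resize(sm,(375,300),interpolation=2)]))
go(648,177.5,27)"
```

```text
t 2.1 pos [647.9 174.3 159.5] shift cm [ 0.32  0.02 13.25] rot [-0.001  0.    -0.004] w 64.4 gf 0.0 F [-0.3 -0.8 -0.5] q [ 5. 25. 78. -0. 77.  5.]
t 2.2 pos [647.8 176.7 157.7] shift cm [ 0.06  0.06 13.07] rot [-0.003 -0.001 -0.   ] w 64.4 gf 0.0 F [-0.2 -0.1 -0.2] q [ 5. 26. 78.  0. 77.  5.]
```

View pics/p3.png

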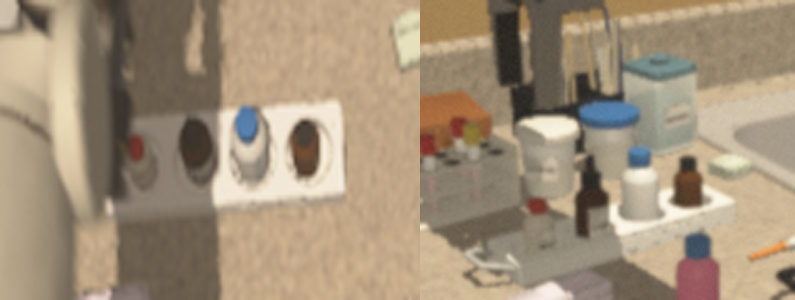

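The fingers (scene crop, about 505–560 px) straddle the red-capped vial at 537, and the row is untouched. Descending and closing.

In the tool's units: 13.1 cm is 0.3275, 10.5 cm is 0.2625.

{"name": "apply_moves", "arguments": {"translation": [[0,0,0.0875],[0,0,0.175],[0,0,0.2625],[0,0,0.3275],[0,0,0.3275]], "rotation": [[0,0,0],[0,0,0],[0,0,0],[0,0,0],[0,0,0]], "gripper": [0.7,0.7,0.7,0.7,0.5]}}

```text
clock: 2.7
tool_pos: [644.7, 171.8, 25.5]
ee_rot: [[0.005, 1.0, -0.007], [1.0, -0.005, -0.001], [-0.001, -0.007, -1.0]]
force: [-0.5, -1.2, 0.2]
gripper_width: 58.9
grip_force: 0.0
```

{"name": "apply_moves", "arguments": {"translation": [[0,0,0],[0,0,0],[0,0,0],[0,0,0],[0,0,0]], "rotation": [[0,0,0],[0,0,0],[0,0,0],[0,0,0],[0,0,0]], "gripper": [0.35,0.25,0.1,0.1,0.1], "squeeze": 15}}

```text
clock: 3.2
tool_pos: [648.6, 172.8, 31.0]
ee_rot: [[0.004, 1.0, 0.002], [1.0, -0.004, 0.0], [0.0, 0.002, -1.0]]
force: [0.0, -1.0, 4.1]
gripper_width: 26.5
grip_force: 15.0
```

```bash
python3 -c "
from h import *
go(648,177.5,160)"
```

```text
t 3.2 pos [648.6 172.8  31. ] shift cm [  0.47  -0.04 -12.9 ] rot [ 0.002 -0.    -0.004] w 26.5 gf 15.0 F [ 0.  -1.   4.1] q [ 5. 33. 82. -0. 64.  5.]
```

{"name": "apply_moves", "arguments": {"translation": [[0,0,0],[0,0,0]], "rotation": [[0,0,0],[0,0,0]], "gripper": [0.1,0.1]}}

```text
clock: 3.4
tool_pos: [648.6, 172.8, 30.9]
ee_rot: [[0.004, 1.0, 0.002], [1.0, -0.004, 0.0], [0.0, 0.002, -1.0]]
force: [-0.5, -0.2, 5.9]
gripper_width: 26.6
grip_force: 15.0
```

```bash
python3 -c "
from h import *
go(648,177.5,160)
s=grab('scene'); sm=cv2.cvtColor(s['image'],4)[140:240,110:260]
go(648,177.5,160)
cv2.imwrite('pics/p4.png',cv2.resize(sm,(750,500),interpolation=2))"
```

```text
t 3.4 pos [648.6 172.8  30.9] shift cm [  0.47  -0.04 -12.91] rot [ 0.002 -0.    -0.004] w 26.6 gf 15.0 F [-0.5 -0.2  5.9] q [ 5. 33. 82. -0. 64.  5.]
t 3.45 pos [648.7 172.8  31. ] shift cm [  0.47  -0.04 -12.9 ] rot [ 0.002 -0.    -0.004] w 26.6 gf 15.0 F [-0.3  0.2  5.5] q [ 5. 33. 82. -0. 64.  5.]
```

View pics/p4.png

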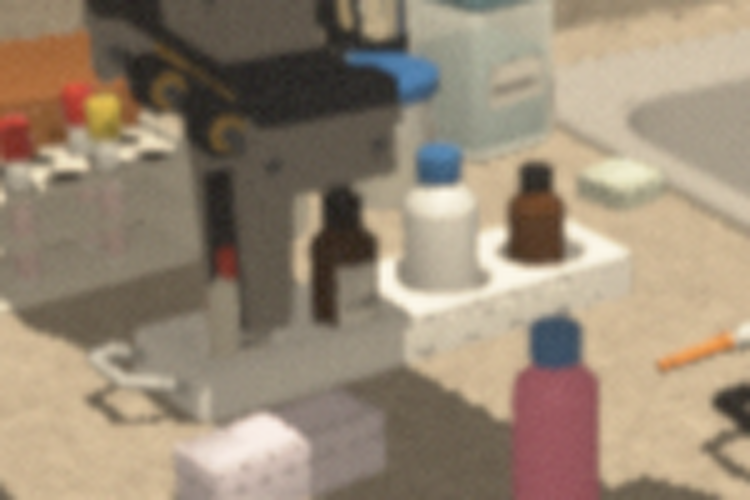

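The vial is held (width 26.6), about 5 mm off the pad centre along +y. That works, and I'll compensate when placing. Lifting.

In the tool's units: -13 cm is -0.325, -9 cm is -0.225.

{"name": "apply_moves", "arguments": {"translation": [[0,0,-0.0375],[0,0,-0.125],[0,0,-0.225],[0,0,-0.325],[0,0,-0.325]], "rotation": [[0,0,0],[0,0,0],[0,0,0],[0,0,0],[0,0,0]], "gripper": [0.1,0.1,0.1,0.1,0.1]}}

```text
clock: 3.95
tool_pos: [651.9, 173.2, 168.2]
ee_rot: [[0.004, 1.0, 0.013], [1.0, -0.004, 0.001], [0.001, 0.013, -1.0]]
force: [-0.1, 0.8, 0.5]
gripper_width: 26.6
grip_force: 15.0
```

```bash
python3 -c "
from h import *
go(447,-204,160)
"
```

```text
t 3.95 pos [651.9 173.2 168.2] shift cm [-37.8  -20.36   0.51] rot [ 0.013 -0.001 -0.004] w 26.6 gf 15.0 F [-0.1  0.8  0.5] q [ 5. 25. 77.  0. 77.  5.]
```

In the tool's units: -19 cm is -0.475, -15.2 cm is -0.38.

{"name": "apply_moves", "arguments": {"translation": [[-0.095,-0.05,0],[-0.19,-0.1025,0],[-0.285,-0.1525,0],[-0.38,-0.205,0],[-0.475,-0.255,0]], "rotation": [[0,0,0],[0,0,0],[0,0,0],[0,0,0],[0,0,0]], "gripper": [0.1,0.1,0.1,0.1,0.1]}}

```text
clock: 4.45
tool_pos: [543.3, -17.9, 159.1]
ee_rot: [[0.004, 1.0, -0.001], [1.0, -0.004, 0.0], [0.0, -0.001, -1.0]]
force: [0.3, -0.6, -0.3]
gripper_width: 26.4
grip_force: 15.0
```

In the tool's units: -18.7 cm is -0.4675, -15.2 cm is -0.38.

{"name": "apply_moves", "arguments": {"translation": [[-0.095,-0.05,0],[-0.19,-0.1025,0],[-0.285,-0.1525,0],[-0.38,-0.205,0],[-0.4675,-0.2525,0]], "rotation": [[0,0,0],[0,0,0],[0,0,0],[0,0,0],[0,0,0]], "gripper": [0.1,0.1,0.1,0.1,0.1]}}

```text
clock: 4.95
tool_pos: [441.7, -204.5, 159.3]
ee_rot: [[0.004, 1.0, -0.001], [1.0, -0.004, 0.0], [0.0, -0.001, -1.0]]
force: [-0.3, -0.0, -0.3]
gripper_width: 26.4
grip_force: 15.0
```

{"name": "apply_moves", "arguments": {"translation": [[0,0,0],[0,0,0],[0,0,0]], "rotation": [[0,0,0],[0,0,0],[0,0,0]], "gripper": [0.1,0.1,0.1]}}

```text
clock: 5.25
tool_pos: [443.5, -202.4, 159.3]
ee_rot: [[0.003, 1.0, -0.0], [1.0, -0.003, 0.001], [0.001, -0.0, -1.0]]
force: [0.4, 0.4, -0.8]
gripper_width: 26.4
grip_force: 15.0
```

```bash
python3 -c "
from h import *
go(447,-204.5,31)
f=grab('top'); im=cv2.cvtColor(f['image'],4)[180:260,190:350]
s=grab('scene'); sm=cv2.cvtColor(s['image'],4)[130:240,240:400]
cv2.imwrite('pics/p5.png',np.vstack([cv2.resize(im,(600,300),interpolation=2),cv2.resize(sm,(600,300),interpolation=2)]))
go(447,-204.5,31)"
```

```text
t 5.25 pos [ 443.5 -202.4  159.3] shift cm [-0.22  0.36 12.83] rot [-0.    -0.001 -0.003] w 26.4 gf 15.0 F [ 0.4  0.4 -0.8] q [-39.  -1. 109.   0.  72. -39.]
t 5.35 pos [ 443.7 -202.2  159.4] shift cm [-0.23  0.34 12.84] rot [-0.    -0.001 -0.002] w 26.4 gf 15.0 F [ 0.4  0.1 -1. ] q [-39.  -1. 109.   0.  72. -39.]
```

View pics/p5.png

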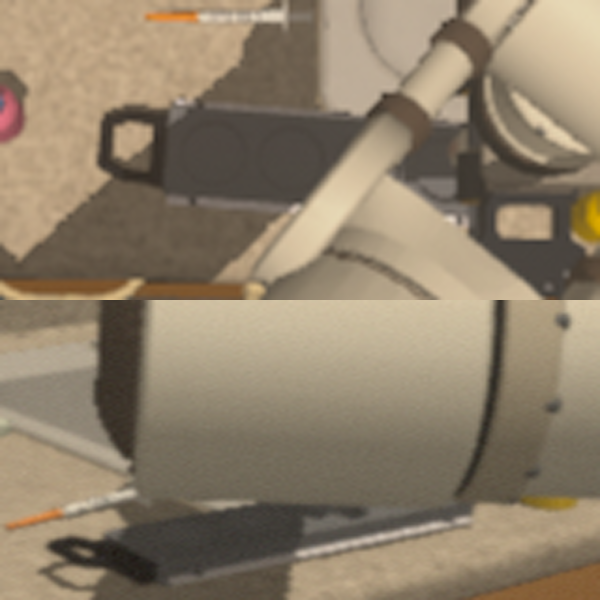

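In the tool's units: 9.2 cm is 0.23, 7.5 cm is 0.1875.

{"name": "apply_moves", "arguments": {"translation": [[-0.005,0.0075,0.0625],[-0.005,0.0075,0.125],[-0.005,0.0075,0.1875],[-0.005,0.0075,0.23],[-0.005,0.0075,0.23]], "rotation": [[0,0,0],[0,0,0],[0,0,0],[0,0,0],[0,0,0]], "gripper": [0.1,0.1,0.1,0.1,0.1]}}

```text
clock: 5.85
tool_pos: [444.8, -203.0, 65.0]
ee_rot: [[0.002, 1.0, -0.005], [1.0, -0.002, 0.004], [0.004, -0.005, -1.0]]
force: [-0.1, 0.6, -0.3]
gripper_width: 26.7
grip_force: 15.0
```

{"name": "apply_moves", "arguments": {"translation": [[0,0,0],[0,0,0],[0,0,0]], "rotation": [[0,0,0],[0,0,0],[0,0,0]], "gripper": [0.1,0.1,0.1]}}

```text
clock: 6.15
tool_pos: [447.2, -205.9, 68.9]
ee_rot: [[0.004, 1.0, 0.002], [1.0, -0.004, -0.002], [-0.002, 0.002, -1.0]]
force: [-0.4, 1.3, -1.4]
gripper_width: 26.5
grip_force: 15.0
```

```bash
python3 -c "
from h import *
go(447,-204.5,32)"
```

```text
t 6.15 pos [ 447.2 -205.9   68.9] shift cm [ 0.15 -0.03  3.69] rot [ 0.002  0.002 -0.004] w 26.5 gf 15.0 F [-0.4  1.3 -1.4] q [-39.   7. 112.   0.  61. -39.]
```

{"name": "apply_moves", "arguments": {"translation": [[0.0025,0,0.025],[0.0025,0,0.05],[0.0025,0,0.075],[0.0025,0,0.09],[0.0025,0,0.09]], "rotation": [[0,0,0],[0,0,0],[0,0,0],[0,0,0],[0,0,0]], "gripper": [0.1,0.1,0.1,0.1,0.1]}}

```text
clock: 6.65
tool_pos: [445.8, -204.2, 30.6]
ee_rot: [[0.004, 1.0, -0.001], [1.0, -0.004, 0.001], [0.001, -0.001, -1.0]]
force: [0.9, -0.4, -1.2]
gripper_width: 26.6
grip_force: 15.0
```

{"name": "apply_moves", "arguments": {"translation": [[0,0,0],[0,0,0],[0,0,0]], "rotation": [[0,0,0],[0,0,0],[0,0,0]], "gripper": [0.1,0.1,0.1]}}

```text
clock: 6.95
tool_pos: [446.3, -204.5, 31.6]
ee_rot: [[0.004, 1.0, 0.0], [1.0, -0.004, -0.0], [-0.0, 0.0, -1.0]]
force: [0.5, 0.2, -0.5]
gripper_width: 26.7
grip_force: 15.0
```

```bash
python3 -c "
from h import *
go(447,-204.5,31)"
```

```text
t 6.95 pos [ 446.3 -204.5   31.6] shift cm [-0.    0.07  0.06] rot [ 0.     0.    -0.004] w 26.7 gf 15.0 F [ 0.5  0.2 -0.5] q [-39.  10. 113.  -0.  57. -39.]
```

In the tool's units: 0.15 cm is 0.0038.

{"name": "apply_moves", "arguments": {"translation": [[0,0,0.0038],[0,0,0.0038],[0,0,0.0038],[0,0,0.0038],[0,0,0.0038]], "rotation": [[0,0,0],[0,0,0],[0,0,0],[0,0,0],[0,0,0]], "gripper": [0.1,0.3,0.4,0.6,0.6]}}

```text
clock: 7.45
tool_pos: [446.3, -204.5, 30.2]
ee_rot: [[0.004, 1.0, 0.0], [1.0, -0.004, -0.0], [-0.0, 0.0, -1.0]]
force: [-0.0, -0.5, 0.1]
gripper_width: 49.8
grip_force: 0.0
```

In the tool's units: -13 cm is -0.325, -9 cm is -0.225.

{"name": "apply_moves", "arguments": {"translation": [[0,0,-0.05],[0,0,-0.125],[0,0,-0.225],[0,0,-0.325],[0.0875,0.05,-0.325]], "rotation": [[0,0,0],[0,0,0],[0,0,0],[0,0,0],[0,0,0]], "gripper": [0.7,0.7,0.7,0.7,0.7]}}

```text
clock: 7.95
tool_pos: [469.3, -174.3, 166.8]
ee_rot: [[0.009, 1.0, 0.01], [1.0, -0.009, -0.008], [-0.008, 0.01, -1.0]]
force: [2.3, -0.4, 0.2]
gripper_width: 64.6
grip_force: 0.0
```

```bash
python3 -c "
from h import *
go(649,123,160)"
```

```text
t 7.95 pos [ 469.3 -174.3  166.8] shift cm [29.9  17.69  0.6 ] rot [ 0.01   0.008 -0.009] w 64.6 gf 0.0 F [ 2.3 -0.4  0.2] q [-34.  -0. 107.  -0.  73. -34.]
```

{"name": "apply_moves", "arguments": {"translation": [[0.0925,0.0575,0],[0.185,0.115,0],[0.2775,0.1725,0],[0.37,0.23,0],[0.4625,0.2875,0]], "rotation": [[0,0,0],[0,0,0],[0,0,0],[0,0,0],[0,0,0]], "gripper": [0.7,0.7,0.7,0.7,0.7]}}

```text
clock: 8.45
tool_pos: [582.9, 16.7, 160.2]
ee_rot: [[0.004, 1.0, 0.0], [1.0, -0.004, -0.0], [-0.0, 0.0, -1.0]]
force: [1.0, -0.1, -0.1]
gripper_width: 64.4
grip_force: 0.0
```

In the tool's units: 10.7 cm is 0.2675, 7.4 cm is 0.185.

{"name": "apply_moves", "arguments": {"translation": [[0.0925,0.0575,0],[0.185,0.115,0],[0.2675,0.1675,0],[0.2675,0.1675,0],[0.2675,0.1675,0]], "rotation": [[0,0,0],[0,0,0],[0,0,0],[0,0,0],[0,0,0]], "gripper": [0.7,0.7,0.7,0.7,0.7]}}

```text
clock: 8.95
tool_pos: [649.4, 122.3, 159.6]
ee_rot: [[0.002, 1.0, -0.001], [1.0, -0.002, -0.0], [-0.0, -0.001, -1.0]]
force: [0.3, -0.4, 0.4]
gripper_width: 64.3
grip_force: 0.0
```

```bash
python3 -c "
from h import *
go(649,123,60)
f=grab('top'); im=cv2.cvtColor(f['image'],4)[190:250,205:340]
s=grab('scene'); sm=cv2.cvtColor(s['image'],4)[150:240,110:260]
cv2.imwrite('pics/p6.png',np.vstack([cv2.resize(im,(675,300),interpolation=2),cv2.resize(sm,(675,300),interpolation=2)]))
go(649,123,60)"
```

```text
t 8.95 pos [649.4 122.3 159.6] shift cm [ 0.08 -0.03  9.96] rot [-0.001  0.    -0.002] w 64.3 gf 0.0 F [ 0.3 -0.4  0.4] q [ 0. 24. 80. -0. 76.  0.]
t 9.05 pos [649.2 120.9 159.9] shift cm [ 0.22 -0.01  9.99] rot [-0.001  0.    -0.005] w 64.4 gf 0.0 F [ 0.2 -0.2 -0.7] q [ 0. 24. 80. -0. 76.  0.]
```

View pics/p6.png

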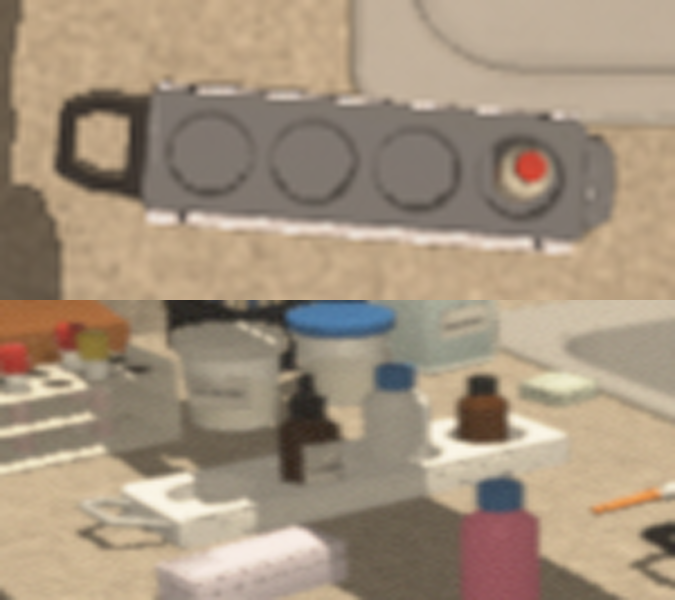

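The red-capped vial stands in the far well, with its cap at (530,166) and the well at (522,174). The dropper and the other two bottles are untouched. I re-measure the wells in this clear view.

```bash
python3 -c "
from h import *
import pickle
f=pickle.load(open('top.pkl','rb'))
T=lambda x,y,z: np.round(ray(f,(x+.5)/5-.5+205,(y+.5)/5-.5+190,z)[:2],1)
print([T(*p,22).tolist() for p in((209,152),(314,161),(418,168),(522,174))]); print('vial',T(530,166,61))
go(649,123,60)"
```

```text
[[455.8, -35.3], [452.2, -90.9], [449.6, -146.0], [447.6, -201.0]]
vial [ 447.1 -199.3]
t 9.05 pos [649.2 120.9 159.9] shift cm [ 0.22 -0.01  9.99] rot [-0.001  0.    -0.005] w 64.4 gf 0.0 F [ 0.2 -0.2 -0.7] q [ 0. 24. 80. -0. 76.  0.]
```

In the tool's units: 9.9 cm is 0.2475, 7.5 cm is 0.1875.

{"name": "apply_moves", "arguments": {"translation": [[0.005,0,0.0625],[0.005,0,0.125],[0.005,0,0.1875],[0.005,0,0.2475],[0.005,0,0.2475]], "rotation": [[0,0,0],[0,0,0],[0,0,0],[0,0,0],[0,0,0]], "gripper": [0.7,0.7,0.7,0.7,0.7]}}

```text
clock: 9.55
tool_pos: [646.1, 122.3, 57.2]
ee_rot: [[0.006, 1.0, -0.008], [1.0, -0.006, -0.0], [-0.0, -0.008, -1.0]]
force: [-0.9, -0.2, -0.8]
gripper_width: 64.2
grip_force: 0.0
```

{"name": "apply_moves", "arguments": {"translation": [[0,0,0],[0,0,0]], "rotation": [[0,0,0],[0,0,0]], "gripper": [0.7,0.7]}}

```text
clock: 9.75
tool_pos: [650.9, 123.2, 63.3]
ee_rot: [[0.005, 1.0, 0.003], [1.0, -0.005, -0.0], [-0.0, 0.003, -1.0]]
force: [-0.1, -0.6, 0.4]
gripper_width: 64.5
grip_force: 0.0
```

```bash
python3 -c "
from h import *
go(649,123,32)"
```

```text
t 9.75 pos [650.9 123.2  63.3] shift cm [-0.02 -0.2   3.13] rot [ 0.003  0.    -0.005] w 64.5 gf 0.0 F [-0.1 -0.6  0.4] q [ 0. 30. 83. -0. 67.  1.]
```

In the tool's units: 3.1 cm is 0.0775, 2 cm is 0.05.

{"name": "apply_moves", "arguments": {"translation": [[0,-0.0025,0.025],[0,-0.0025,0.05],[0,-0.0025,0.0775],[0,-0.0025,0.0775],[0,-0.0025,0.0775]], "rotation": [[0,0,0],[0,0,0],[0,0,0],[0,0,0],[0,0,0]], "gripper": [0.7,0.7,0.7,0.55,0.5]}}

```text
clock: 10.25
tool_pos: [648.1, 123.8, 29.3]
ee_rot: [[0.004, 1.0, -0.001], [1.0, -0.004, 0.0], [-0.0, -0.001, -1.0]]
force: [1.1, -0.6, -0.1]
gripper_width: 50.4
grip_force: 0.0
```

{"name": "apply_moves", "arguments": {"translation": [[0,0,0],[0,0,0],[0,0,0],[0,0,0],[0,0,0]], "rotation": [[0,0,0],[0,0,0],[0,0,0],[0,0,0],[0,0,0]], "gripper": [0.35,0.25,0.15,0.15,0.15], "squeeze": 15}}

```text
clock: 10.75
tool_pos: [649.1, 123.8, 30.7]
ee_rot: [[0.004, 1.0, 0.001], [1.0, -0.004, 0.0], [0.0, 0.001, -1.0]]
force: [0.9, 0.0, 1.7]
gripper_width: 30.3
grip_force: 15.0
```

```bash
python3 -c "
from h import *
go(649,123,32)
s=grab('scene'); sm=cv2.cvtColor(s['image'],4)[140:240,110:260]
cv2.imwrite('pics/p7.png',cv2.resize(sm,(600,400),interpolation=2))"
```

```text
t 10.75 pos [649.1 123.8  30.7] shift cm [-0.08 -0.01 -0.13] rot [ 0.001 -0.    -0.004] w 30.3 gf 15.0 F [0.9 0.  1.7] q [ 0. 32. 84.  0. 64.  1.]
```

View pics/p7.png

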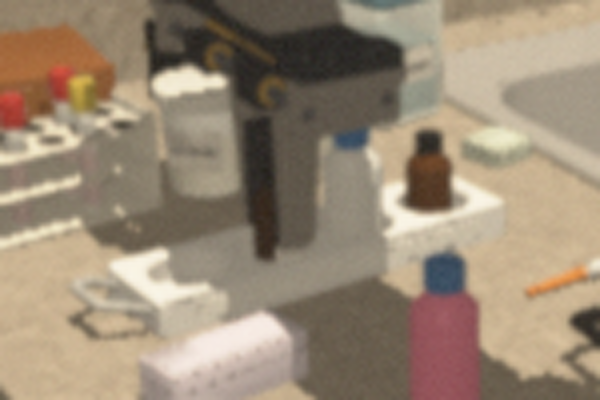

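In the tool's units: -13 cm is -0.325, -11 cm is -0.275.

{"name": "apply_moves", "arguments": {"translation": [[0,0,-0.0375],[0,0,-0.1125],[0,0,-0.2],[0,0,-0.275],[0,0,-0.325]], "rotation": [[0,0,0],[0,0,0],[0,0,0],[0,0,0],[0,0,0]], "gripper": [0.15,0.15,0.15,0.15,0.15]}}

```text
clock: 11.3
tool_pos: [649.3, 123.8, 163.9]
ee_rot: [[0.004, 1.0, 0.003], [1.0, -0.004, -0.0], [-0.0, 0.003, -1.0]]
force: [0.9, -0.7, -0.0]
gripper_width: 30.7
grip_force: 15.0
```

In the tool's units: -17 cm is -0.425, -13.6 cm is -0.34.

{"name": "apply_moves", "arguments": {"translation": [[-0.085,-0.0625,0],[-0.17,-0.125,0],[-0.255,-0.1875,0],[-0.34,-0.25,0],[-0.425,-0.3125,0]], "rotation": [[0,0,0],[0,0,0],[0,0,0],[0,0,0],[0,0,0]], "gripper": [0.15,0.15,0.15,0.15,0.15]}}

```text
clock: 11.8
tool_pos: [521.5, -46.7, 160.8]
ee_rot: [[0.004, 1.0, -0.0], [1.0, -0.004, -0.0], [-0.0, -0.0, -1.0]]
force: [-0.1, -0.5, -0.6]
gripper_width: 30.8
grip_force: 15.0
```

{"name": "apply_moves", "arguments": {"translation": [[-0.085,-0.0625,0],[-0.17,-0.125,0],[-0.2475,-0.185,0],[-0.2475,-0.185,0],[-0.2475,-0.185,0]], "rotation": [[0,0,0],[0,0,0],[0,0,0],[0,0,0],[0,0,0]], "gripper": [0.15,0.15,0.15,0.15,0.15]}}

```text
clock: 12.3
tool_pos: [448.2, -144.9, 160.8]
ee_rot: [[0.006, 1.0, 0.001], [1.0, -0.006, 0.0], [0.0, 0.001, -1.0]]
force: [0.8, 0.5, -0.3]
gripper_width: 30.9
grip_force: 15.0
```

```bash
python3 -c "
from h import *
go(450,-145,70)"
```

```text
t 12.3 pos [ 448.2 -144.9  160.8] shift cm [-0.01  0.18  9.08] rot [ 0.001 -0.    -0.006] w 30.9 gf 15.0 F [ 0.8  0.5 -0.3] q [-33.  -4. 111.   0.  73. -32.]
```

In the tool's units: 9 cm is 0.225, 7.5 cm is 0.1875.

{"name": "apply_moves", "arguments": {"translation": [[0,0.0025,0.0625],[0,0.0025,0.125],[0,0.0025,0.1875],[0,0.0025,0.225],[0,0.0025,0.225]], "rotation": [[0,0,0],[0,0,0],[0,0,0],[0,0,0],[0,0,0]], "gripper": [0.15,0.15,0.15,0.15,0.15]}}

```text
clock: 12.8
tool_pos: [448.3, -142.3, 68.0]
ee_rot: [[0.002, 1.0, -0.004], [1.0, -0.002, 0.003], [0.003, -0.004, -1.0]]
force: [-0.0, 0.7, -0.1]
gripper_width: 30.6
grip_force: 15.0
```

{"name": "apply_moves", "arguments": {"translation": [[0,0,0],[0,0,0]], "rotation": [[0,0,0],[0,0,0]], "gripper": [0.15,0.15]}}

```text
clock: 13.0
tool_pos: [450.7, -144.6, 71.4]
ee_rot: [[0.003, 1.0, 0.002], [1.0, -0.003, -0.001], [-0.001, 0.002, -1.0]]
force: [0.1, -0.7, -0.8]
gripper_width: 30.8
grip_force: 15.0
```

```bash
python3 -c "
from h import *
go(450,-145,31)"
```

```text
t 13.0 pos [ 450.7 -144.6   71.4] shift cm [-0.04 -0.08  4.04] rot [ 0.002  0.001 -0.003] w 30.8 gf 15.0 F [ 0.1 -0.7 -0.8] q [-32.   4. 115.   0.  61. -32.]
```

In the tool's units: 4.1 cm is 0.1025, 4 cm is 0.1.

{"name": "apply_moves", "arguments": {"translation": [[0,0,0.025],[0,0,0.05],[0,0,0.075],[0,0,0.1],[0,0,0.1025]], "rotation": [[0,0,0],[0,0,0],[0,0,0],[0,0,0],[0,0,0]], "gripper": [0.15,0.15,0.15,0.15,0.15]}}

```text
clock: 13.5
tool_pos: [449.3, -144.5, 28.3]
ee_rot: [[0.004, 1.0, -0.001], [1.0, -0.004, 0.0], [0.0, -0.001, -1.0]]
force: [-1.6, 1.6, 8.0]
gripper_width: 30.9
grip_force: 15.0
```

{"name": "apply_moves", "arguments": {"translation": [[0,0,0],[0,0,0],[0,0,0]], "rotation": [[0,0,0],[0,0,0],[0,0,0]], "gripper": [0.15,0.15,0.15]}}

```text
clock: 13.8
tool_pos: [449.3, -144.4, 28.7]
ee_rot: [[0.004, 1.0, -0.0], [1.0, -0.004, 0.0], [0.0, -0.0, -1.0]]
force: [-0.1, 0.2, -1.5]
gripper_width: 30.7
grip_force: 15.0
```

```bash
python3 -c "
from h import *
go(450,-145,30.5)"
```

```text
t 13.8 pos [ 449.3 -144.4   28.7] shift cm [-0.06  0.07 -0.18] rot [-0.    -0.    -0.004] w 30.7 gf 15.0 F [-0.1  0.2 -1.5] q [-33.   8. 116.   0.  56. -32.]
```

{"name": "apply_moves", "arguments": {"translation": [[0,0,0],[0,0,0],[0,0,0],[0,0,0],[0,0,0]], "rotation": [[0,0,0],[0,0,0],[0,0,0],[0,0,0],[0,0,0]], "gripper": [0.3,0.4,0.5,0.65,0.7]}}

```text
clock: 14.3
tool_pos: [449.6, -144.5, 29.2]
ee_rot: [[0.004, 1.0, 0.0], [1.0, -0.004, -0.0], [-0.0, 0.0, -1.0]]
force: [-0.3, 0.4, -0.8]
gripper_width: 58.3
grip_force: 0.0
```

In the tool's units: -13 cm is -0.325, -9 cm is -0.225.

{"name": "apply_moves", "arguments": {"translation": [[0,0,-0.05],[0,0,-0.125],[0,0,-0.225],[0,0,-0.325],[0.0625,0.0625,-0.325]], "rotation": [[0,0,0],[0,0,0],[0,0,0],[0,0,0],[0,0,0]], "gripper": [0.7,0.7,0.7,0.7,0.7]}}

```text
clock: 14.8
tool_pos: [477.5, -123.1, 165.8]
ee_rot: [[0.008, 1.0, 0.01], [1.0, -0.008, -0.007], [-0.007, 0.01, -1.0]]
force: [1.6, -0.8, -0.2]
gripper_width: 64.5
grip_force: 0.0
```

In the tool's units: 15 cm is 0.375, 12 cm is 0.3.

{"name": "apply_moves", "arguments": {"translation": [[0.075,0.075,0],[0.15,0.15,0],[0.225,0.225,0],[0.3,0.3,0],[0.375,0.375,0]], "rotation": [[0,0,0],[0,0,0],[0,0,0],[0,0,0],[0,0,0]], "gripper": [0.7,0.7,0.7,0.7,0.7]}}

```text
clock: 15.3
tool_pos: [626.2, 31.3, 158.9]
ee_rot: [[0.004, 1.0, -0.0], [1.0, -0.004, -0.0], [-0.0, -0.0, -1.0]]
force: [0.7, -1.0, 1.1]
gripper_width: 64.5
grip_force: 0.0
```

In the tool's units: 4.1 cm is 0.1025, 3.2 cm is 0.08.

{"name": "apply_moves", "arguments": {"translation": [[0.075,0.07,0],[0.1025,0.08,0],[0.1025,0.08,0],[0.1025,0.08,0],[0.1025,0.08,0]], "rotation": [[0,0,0],[0,0,0],[0,0,0],[0,0,0],[0,0,0]], "gripper": [0.7,0.7,0.7,0.7,0.7]}}

```text
clock: 15.8
tool_pos: [656.6, 69.4, 159.2]
ee_rot: [[0.005, 1.0, -0.0], [1.0, -0.005, -0.0], [-0.0, -0.0, -1.0]]
force: [0.3, -0.2, 0.3]
gripper_width: 64.3
grip_force: 0.0
```

```bash
python3 -c "
from h import *
go(656,71.5,63)
f=grab('top'); im=cv2.cvtColor(f['image'],4)[190:250,205:340]
s=grab('scene'); sm=cv2.cvtColor(s['image'],4)[150:240,110:260]
cv2.imwrite('pics/p8.png',np.vstack([cv2.resize(im,(675,300),interpolation=2),cv2.resize(sm,(675,300),interpolation=2)]))
go(656,71.5,63)"
```

```text
t 15.8 pos [656.6  69.4 159.2] shift cm [ 0.21 -0.06  9.62] rot [-0.     0.    -0.005] w 64.3 gf 0.0 F [ 0.3 -0.2  0.3] q [-4. 24. 80. -0. 76. -4.]
t 15.9 pos [656.9  69.5 159.4] shift cm [ 0.21 -0.09  9.64] rot [ 0.     0.    -0.006] w 64.3 gf 0.0 F [ 1.  -0.5 -0.4] q [-4. 24. 80. -0. 76. -4.]
```

View pics/p8.png

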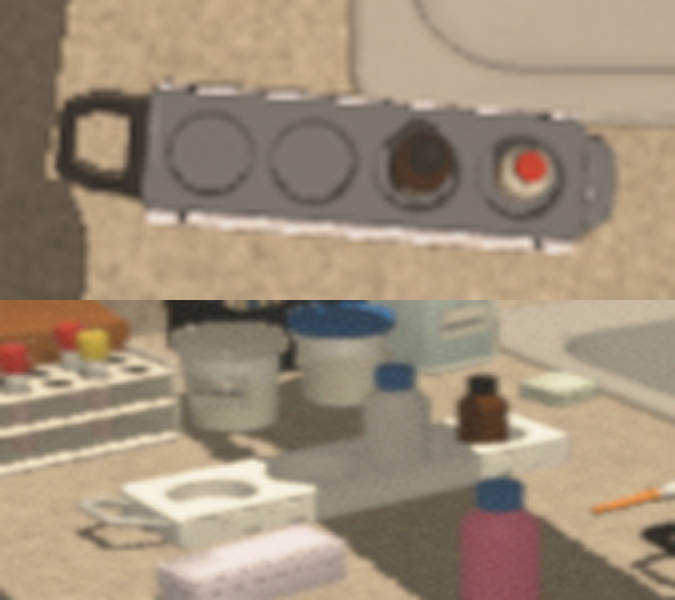

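The dropper stands in well 2, cap at (428,155), and the squeeze bottle and amber vial still wait. Descending on the squeeze bottle.

In the tool's units: 9.6 cm is 0.24, 7.5 cm is 0.1875.

{"name": "apply_moves", "arguments": {"translation": [[0.0025,-0.0025,0.0625],[0.0025,-0.0025,0.125],[0.0025,-0.0025,0.1875],[0.0025,-0.0025,0.24],[0.0025,-0.0025,0.24]], "rotation": [[0,0,0],[0,0,0],[0,0,0],[0,0,0],[0,0,0]], "gripper": [0.7,0.7,0.7,0.7,0.7]}}

```text
clock: 16.4
tool_pos: [653.3, 71.1, 59.5]
ee_rot: [[0.005, 1.0, -0.007], [1.0, -0.005, 0.0], [0.0, -0.007, -1.0]]
force: [-0.3, 0.6, -0.1]
gripper_width: 64.4
grip_force: 0.0
```

{"name": "apply_moves", "arguments": {"translation": [[0,0,0],[0,0,0]], "rotation": [[0,0,0],[0,0,0]], "gripper": [0.7,0.7]}}

```text
clock: 16.6
tool_pos: [657.6, 71.3, 65.2]
ee_rot: [[0.004, 1.0, 0.003], [1.0, -0.004, -0.0], [-0.0, 0.003, -1.0]]
force: [0.9, 1.1, -0.3]
gripper_width: 64.4
grip_force: 0.0
```

```bash
python3 -c "
from h import *
go(656,71,32)"
```

```text
t 16.6 pos [657.6  71.3  65.2] shift cm [-0.03 -0.17  3.31] rot [ 0.003  0.    -0.004] w 64.4 gf 0.0 F [ 0.9  1.1 -0.3] q [-4. 30. 83. -0. 67. -4.]
```

In the tool's units: 3.2 cm is 0.08, 2 cm is 0.05.

{"name": "apply_moves", "arguments": {"translation": [[0,-0.0025,0.025],[0,-0.0025,0.05],[0,-0.0025,0.08],[0,-0.0025,0.08],[0,-0.0025,0.08]], "rotation": [[0,0,0],[0,0,0],[0,0,0],[0,0,0],[0,0,0]], "gripper": [0.7,0.7,0.7,0.6,0.55]}}

```text
clock: 17.1
tool_pos: [654.8, 71.8, 30.2]
ee_rot: [[0.004, 1.0, -0.002], [1.0, -0.004, 0.0], [0.0, -0.002, -1.0]]
force: [-0.1, -1.0, 0.6]
gripper_width: 51.5
grip_force: 0.0
```

{"name": "apply_moves", "arguments": {"translation": [[0,0,0],[0,0,0],[0,0,0],[0,0,0],[0,0,0]], "rotation": [[0,0,0],[0,0,0],[0,0,0],[0,0,0],[0,0,0]], "gripper": [0.4,0.3,0.2,0.2,0.2], "squeeze": 15}}

```text
clock: 17.6
tool_pos: [655.9, 71.7, 31.7]
ee_rot: [[0.004, 1.0, 0.001], [1.0, -0.004, -0.0], [-0.0, 0.001, -1.0]]
force: [1.2, 0.0, 2.4]
gripper_width: 34.6
grip_force: 15.0
```

In the tool's units: -13 cm is -0.325, -11 cm is -0.275.

{"name": "apply_moves", "arguments": {"translation": [[0,0,-0.0375],[0,0,-0.1125],[0,0,-0.2],[0,0,-0.275],[0,0,-0.325]], "rotation": [[0,0,0],[0,0,0],[0,0,0],[0,0,0],[0,0,0]], "gripper": [0.2,0.2,0.2,0.2,0.2]}}

```text
clock: 18.1
tool_pos: [656.3, 71.7, 165.1]
ee_rot: [[0.004, 1.0, 0.004], [1.0, -0.004, -0.0], [-0.0, 0.004, -1.0]]
force: [0.8, 0.1, 0.7]
gripper_width: 34.5
grip_force: 15.0
```

```bash
python3 -c "
from h import *
s=grab('scene'); sm=cv2.cvtColor(s['image'],4)[90:210,130:280]
go(452.3,-90.5,160)
cv2.imwrite('pics/p9.png',cv2.resize(sm,(750,600),interpolation=2))"
```

```text
t 18.15 pos [658.1  71.6 168.5] shift cm [-16.29 -20.52   0.68] rot [ 0.009  0.001 -0.004] w 35.0 gf 15.0 F [1.3 0.2 1.3] q [-4. 23. 80.  0. 77. -4.]
```

View pics/p9.png

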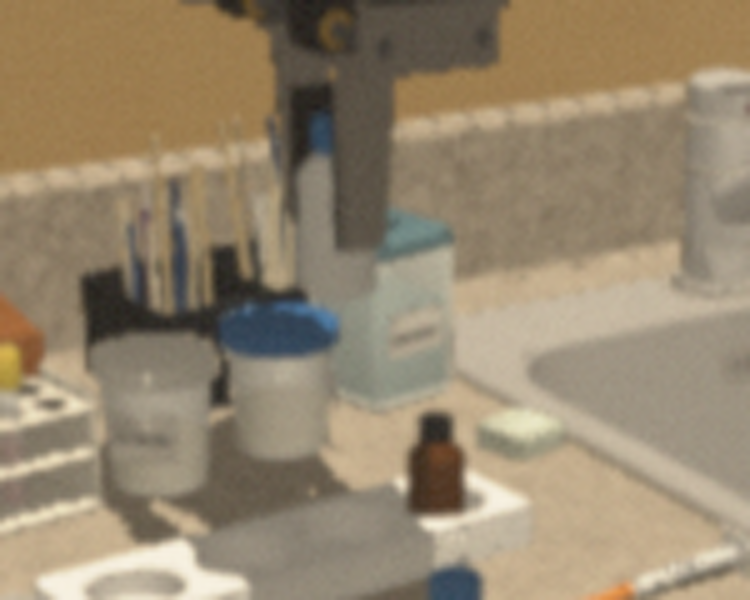

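```bash
python3 -c "
from h import *
import pickle
s=pickle.load(open('scene.pkl','rb'))
for y in (68,70,72,74,76):
    u=proj(s,(656.5,y,145)); print(y,np.round((u-[130,90]+.5)*5-.5,1))
a=proj(s,(656.5-17.5*.819*-.7,72,145))
r=np.array([-.574,-.819,0]); print([np.round((proj(s,np.array([656.5,72,145])+k*17.5*r)-[130,90]+.5)*5-.5,1) for k in(-1,1)])"
```

```text
68 [344.6 270.1]
70 [340.6 270.8]
72 [336.7 271.5]
74 [332.7 272.2]
76 [328.8 272.9]
[array([297.5, 270.5]), array([375.9, 272.4])]
```

In the tool's units: -17 cm is -0.425, -13.6 cm is -0.34.

{"name": "apply_moves", "arguments": {"translation": [[-0.0675,-0.085,0],[-0.135,-0.17,0],[-0.2025,-0.255,0],[-0.27,-0.34,0],[-0.3375,-0.425,0]], "rotation": [[0,0,0],[0,0,0],[0,0,0],[0,0,0],[0,0,0]], "gripper": [0.2,0.2,0.2,0.2,0.2]}}

```text
clock: 18.65
tool_pos: [483.0, -63.2, 160.8]
ee_rot: [[0.004, 1.0, -0.001], [1.0, -0.004, 0.0], [0.0, -0.001, -1.0]]
force: [-0.5, -1.4, -0.3]
gripper_width: 34.5
grip_force: 15.0
```

In the tool's units: -3.3 cm is -0.0825, -2.7 cm is -0.0675.

{"name": "apply_moves", "arguments": {"translation": [[-0.0675,-0.0825,0],[-0.0675,-0.0825,0],[-0.0675,-0.0825,0],[-0.0675,-0.0825,0]], "rotation": [[0,0,0],[0,0,0],[0,0,0],[0,0,0]], "gripper": [0.2,0.2,0.2,0.2]}}

```text
clock: 19.05
tool_pos: [452.3, -89.1, 161.3]
ee_rot: [[0.004, 1.0, 0.001], [1.0, -0.004, 0.0], [0.0, 0.001, -1.0]]
force: [0.3, 0.8, -0.5]
gripper_width: 34.7
grip_force: 15.0
```

```bash
python3 -c "
from h import *
go(452.3,-90.5,70)"
```

```text
t 19.05 pos [452.3 -89.1 161.3] shift cm [-0.14 -0.01  9.13] rot [ 0.001 -0.    -0.004] w 34.7 gf 15.0 F [ 0.3  0.8 -0.5] q [-26.  -6. 113.   0.  73. -26.]
```

The squeeze bottle's edges (298 and 375 px) match a centred grasp, so the offset is about 0. Lowering over well 3.

{"name": "apply_moves", "arguments": {"translation": [[-0.0025,0,0.0625],[-0.0025,0,0.125],[-0.0025,0,0.1875],[-0.0025,0,0.225],[-0.0025,0,0.225]], "rotation": [[0,0,0],[0,0,0],[0,0,0],[0,0,0],[0,0,0]], "gripper": [0.2,0.2,0.2,0.2,0.2]}}

```text
clock: 19.55
tool_pos: [450.6, -88.7, 68.8]
ee_rot: [[0.002, 1.0, -0.005], [1.0, -0.002, 0.003], [0.002, -0.005, -1.0]]
force: [-0.1, 0.9, -0.8]
gripper_width: 34.7
grip_force: 15.0
```

{"name": "apply_moves", "arguments": {"translation": [[0,0,0],[0,0,0]], "rotation": [[0,0,0],[0,0,0]], "gripper": [0.2,0.2]}}

```text
clock: 19.75
tool_pos: [453.0, -90.6, 72.3]
ee_rot: [[0.003, 1.0, 0.002], [1.0, -0.003, -0.001], [-0.001, 0.002, -1.0]]
force: [-0.6, 0.5, 0.2]
gripper_width: 34.5
grip_force: 15.0
```

```bash
python3 -c "
from h import *
go(452.3,-90.5,31)"
```

```text
t 19.75 pos [453.  -90.6  72.3] shift cm [ 0.01 -0.07  4.13] rot [ 0.002  0.001 -0.003] w 34.5 gf 15.0 F [-0.6  0.5  0.2] q [-26.   2. 117.   0.  61. -26.]
```

In the tool's units: 4.1 cm is 0.1025, 3.8 cm is 0.095.

{"name": "apply_moves", "arguments": {"translation": [[0,0,0.025],[0,0,0.05],[0,0,0.075],[0,0,0.095],[0,0,0.1025]], "rotation": [[0,0,0],[0,0,0],[0,0,0],[0,0,0],[0,0,0]], "gripper": [0.2,0.2,0.2,0.2,0.2]}}

```text
clock: 20.25
tool_pos: [451.3, -90.5, 30.3]
ee_rot: [[0.004, 1.0, -0.002], [1.0, -0.004, 0.001], [0.001, -0.002, -1.0]]
force: [-8.3, 2.4, 21.6]
gripper_width: 34.6
grip_force: 15.0
```

{"name": "apply_moves", "arguments": {"translation": [[0,0,0],[0,0,0],[0,0,0]], "rotation": [[0,0,0],[0,0,0],[0,0,0]], "gripper": [0.2,0.2,0.2]}}

```text
clock: 20.55
tool_pos: [451.5, -90.5, 30.3]
ee_rot: [[0.004, 1.0, -0.001], [1.0, -0.004, 0.0], [0.0, -0.001, -1.0]]
force: [-2.3, 1.5, 6.8]
gripper_width: 34.6
grip_force: 15.0
```

```bash
python3 -c "
from h import *
go(452.3,-90.5,30.5)"
```

```text
t 20.55 pos [451.5 -90.5  30.3] shift cm [ 0.    0.08 -0.03] rot [-0.001 -0.    -0.004] w 34.6 gf 15.0 F [-2.3  1.5  6.8] q [-26.   6. 118.  -0.  56. -26.]
```

{"name": "apply_moves", "arguments": {"translation": [[0,0,0],[0,0,0],[0,0,0],[0,0,0],[0,0,0]], "rotation": [[0,0,0],[0,0,0],[0,0,0],[0,0,0],[0,0,0]], "gripper": [0.3,0.4,0.5,0.65,0.7]}}

```text
clock: 21.05
tool_pos: [451.6, -90.4, 29.9]
ee_rot: [[0.004, 1.0, -0.0], [1.0, -0.004, 0.0], [0.0, -0.0, -1.0]]
force: [1.4, 0.1, -0.4]
gripper_width: 58.6
grip_force: 0.0
```

In the tool's units: -13 cm is -0.325, -9 cm is -0.225.

{"name": "apply_moves", "arguments": {"translation": [[0,0,-0.05],[0,0,-0.125],[0,0,-0.225],[0,0,-0.325],[0.04,0.075,-0.325]], "rotation": [[0,0,0],[0,0,0],[0,0,0],[0,0,0],[0,0,0]], "gripper": [0.7,0.7,0.7,0.7,0.7]}}

```text
clock: 21.55
tool_pos: [484.7, -77.1, 167.1]
ee_rot: [[0.007, 1.0, 0.011], [1.0, -0.007, -0.006], [-0.006, 0.011, -1.0]]
force: [1.0, -0.8, -0.4]
gripper_width: 64.5
grip_force: 0.0
```

{"name": "apply_moves", "arguments": {"translation": [[0.05,0.0925,0],[0.1,0.185,0],[0.15,0.2775,0],[0.2,0.37,0],[0.2375,0.44,0]], "rotation": [[0,0,0],[0,0,0],[0,0,0],[0,0,0],[0,0,0]], "gripper": [0.7,0.7,0.7,0.7,0.7]}}

```text
clock: 22.05
tool_pos: [659.8, 21.1, 159.5]
ee_rot: [[0.003, 1.0, 0.0], [1.0, -0.003, 0.0], [0.0, 0.0, -1.0]]
force: [0.8, -0.6, 1.1]
gripper_width: 64.3
grip_force: 0.0
```

{"name": "apply_moves", "arguments": {"translation": [[0,0,0],[0,0,0],[0,0,0]], "rotation": [[0,0,0],[0,0,0],[0,0,0]], "gripper": [0.7,0.7,0.7]}}

```text
clock: 22.35
tool_pos: [657.2, 19.1, 159.9]
ee_rot: [[0.005, 1.0, -0.001], [1.0, -0.005, -0.0], [-0.0, -0.001, -1.0]]
force: [-0.2, 0.2, -0.1]
gripper_width: 64.5
grip_force: 0.0
```

```bash
python3 -c "
from h import *
f=grab('top'); im=cv2.cvtColor(f['image'],4)[190:250,205:340]
s=grab('scene'); sm=cv2.cvtColor(s['image'],4)[150:240,110:260]
cv2.imwrite('pics/p10.png',np.vstack([cv2.resize(im,(675,300),interpolation=2),cv2.resize(sm,(675,300),interpolation=2)]))
go(657.5,20.3,63)"
```

```text
t 22.45 pos [657.4  19.  160.3] shift cm [0.13 0.01 9.73] rot [-0.     0.    -0.005] w 64.6 gf 0.0 F [-0.2 -0.2  0.1] q [-9. 23. 80. -0. 76. -9.]
```

View pics/p10.png

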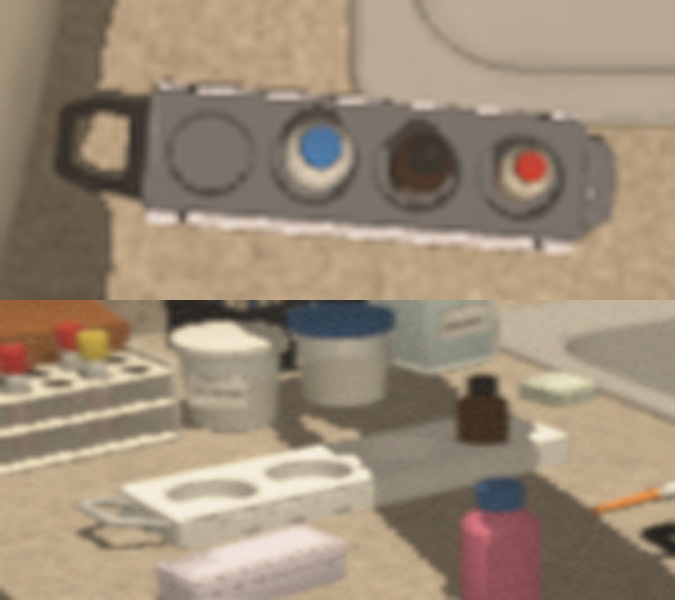

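Three are placed (caps at 322, 428 and 530 px). The last is the amber vial, at scene crop (482,410).

In the tool's units: 9.6 cm is 0.24, 7.5 cm is 0.1875.

{"name": "apply_moves", "arguments": {"translation": [[0,0,0.0625],[0,0,0.125],[0,0,0.1875],[0,0,0.24],[0,0,0.24]], "rotation": [[0,0,0],[0,0,0],[0,0,0],[0,0,0],[0,0,0]], "gripper": [0.7,0.7,0.7,0.7,0.7]}}

```text
clock: 22.95
tool_pos: [654.9, 19.5, 60.7]
ee_rot: [[0.005, 1.0, -0.007], [1.0, -0.005, 0.001], [0.001, -0.007, -1.0]]
force: [-0.7, 0.1, -0.5]
gripper_width: 64.4
grip_force: 0.0
```

{"name": "apply_moves", "arguments": {"translation": [[0,0,0],[0,0,0]], "rotation": [[0,0,0],[0,0,0]], "gripper": [0.7,0.7]}}

```text
clock: 23.15
tool_pos: [659.3, 19.3, 66.2]
ee_rot: [[0.004, 1.0, 0.003], [1.0, -0.004, -0.0], [-0.0, 0.003, -1.0]]
force: [-0.0, -0.9, 0.8]
gripper_width: 64.5
grip_force: 0.0
```

```bash
python3 -c "
from h import *
go(657.5,20.3,31)"
```

```text
t 23.15 pos [659.3  19.3  66.2] shift cm [ 0.1  -0.19  3.52] rot [ 0.003  0.    -0.004] w 64.5 gf 0.0 F [-0.  -0.9  0.8] q [-9. 29. 84.  0. 67. -9.]
```

In the tool's units: 3.4 cm is 0.085, 3.3 cm is 0.0825.

{"name": "apply_moves", "arguments": {"translation": [[0.0025,-0.0025,0.025],[0.0025,-0.0025,0.05],[0.0025,-0.0025,0.0825],[0.0025,-0.0025,0.085],[0.0025,-0.0025,0.085]], "rotation": [[0,0,0],[0,0,0],[0,0,0],[0,0,0],[0,0,0]], "gripper": [0.7,0.7,0.7,0.6,0.5]}}

```text
clock: 23.65
tool_pos: [656.4, 20.8, 28.9]
ee_rot: [[0.004, 1.0, -0.002], [1.0, -0.004, 0.0], [0.0, -0.002, -1.0]]
force: [-0.3, 0.1, -0.3]
gripper_width: 50.5
grip_force: 0.0
```

{"name": "apply_moves", "arguments": {"translation": [[0,0,0],[0,0,0],[0,0,0],[0,0,0],[0,0,0]], "rotation": [[0,0,0],[0,0,0],[0,0,0],[0,0,0],[0,0,0]], "gripper": [0.35,0.25,0.1,0.1,0.1], "squeeze": 15}}

```text
clock: 24.15
tool_pos: [657.7, 20.6, 30.7]
ee_rot: [[0.004, 1.0, 0.001], [1.0, -0.004, -0.0], [-0.0, 0.001, -1.0]]
force: [0.8, 0.3, 2.3]
gripper_width: 27.4
grip_force: 15.0
```

In the tool's units: -13 cm is -0.325, -11 cm is -0.275.

{"name": "apply_moves", "arguments": {"translation": [[0,0,-0.0375],[0,0,-0.1125],[0,0,-0.2],[0,0,-0.275],[0,0,-0.325]], "rotation": [[0,0,0],[0,0,0],[0,0,0],[0,0,0],[0,0,0]], "gripper": [0.1,0.1,0.1,0.1,0.1]}}

```text
clock: 24.65
tool_pos: [658.1, 20.6, 164.1]
ee_rot: [[0.004, 1.0, 0.004], [1.0, -0.004, -0.001], [-0.001, 0.004, -1.0]]
force: [0.6, 0.2, -0.5]
gripper_width: 27.6
grip_force: 15.0
```

```bash
python3 -c "
from h import *
go(454.7,-36,160)"
```

```text
t 24.65 pos [658.1  20.6 164.1] shift cm [ -5.74 -20.32   0.34] rot [ 0.004  0.001 -0.004] w 27.6 gf 15.0 F [ 0.6  0.2 -0.5] q [-9. 23. 80.  0. 76. -8.]
```

In the tool's units: -20.2 cm is -0.505, -16 cm is -0.4.

{"name": "apply_moves", "arguments": {"translation": [[-0.025,-0.1,0],[-0.05,-0.2,0],[-0.08,-0.3,0],[-0.1125,-0.4,0],[-0.1425,-0.505,0]], "rotation": [[0,0,0],[0,0,0],[0,0,0],[0,0,0],[0,0,0]], "gripper": [0.1,0.1,0.1,0.1,0.1]}}

```text
clock: 25.15
tool_pos: [453.4, -35.8, 160.7]
ee_rot: [[0.004, 1.0, 0.0], [1.0, -0.004, -0.0], [-0.0, 0.0, -1.0]]
force: [-0.3, -1.4, 0.7]
gripper_width: 27.8
grip_force: 15.0
```

{"name": "apply_moves", "arguments": {"translation": [[0,0,0],[0,0,0],[0,0,0]], "rotation": [[0,0,0],[0,0,0],[0,0,0]], "gripper": [0.1,0.1,0.1]}}

```text
clock: 25.45
tool_pos: [456.2, -35.7, 161.2]
ee_rot: [[0.004, 1.0, 0.002], [1.0, -0.004, -0.001], [-0.001, 0.002, -1.0]]
force: [-0.4, 0.7, -0.4]
gripper_width: 27.5
grip_force: 15.0
```

{"name": "apply_moves", "arguments": {"translation": [[0,0,0.0625],[0,0,0.125],[0,0,0.1875],[0,0,0.225],[0,0,0.225]], "rotation": [[0,0,0],[0,0,0],[0,0,0],[0,0,0],[0,0,0]], "gripper": [0.1,0.1,0.1,0.1,0.1]}}

```text
clock: 25.95
tool_pos: [454.3, -34.7, 68.2]
ee_rot: [[0.003, 1.0, -0.004], [1.0, -0.003, 0.002], [0.002, -0.004, -1.0]]
force: [-0.3, 0.3, -1.3]
gripper_width: 27.3
grip_force: 15.0
```

{"name": "apply_moves", "arguments": {"translation": [[0,0,0],[0,0,0]], "rotation": [[0,0,0],[0,0,0]], "gripper": [0.1,0.1]}}

```text
clock: 26.15
tool_pos: [456.5, -35.8, 71.4]
ee_rot: [[0.004, 1.0, 0.002], [1.0, -0.004, -0.001], [-0.001, 0.002, -1.0]]
force: [-0.4, -0.4, -0.6]
gripper_width: 27.7
grip_force: 15.0
```

```bash
python3 -c "
from h import *
go(454.7,-36,31)"
```

```text
t 26.15 pos [456.5 -35.8  71.4] shift cm [-0.02 -0.18  4.04] rot [ 0.002  0.001 -0.004] w 27.7 gf 15.0 F [-0.4 -0.4 -0.6] q [-20.   1. 117.   0.  61. -19.]
```

In the tool's units: 4.1 cm is 0.1025, 3.8 cm is 0.095.

{"name": "apply_moves", "arguments": {"translation": [[0,-0.0025,0.025],[0,-0.0025,0.05],[0,-0.0025,0.075],[0,-0.0025,0.095],[0,-0.0025,0.1025]], "rotation": [[0,0,0],[0,0,0],[0,0,0],[0,0,0],[0,0,0]], "gripper": [0.1,0.1,0.1,0.1,0.1]}}

```text
clock: 26.65
tool_pos: [453.7, -35.5, 29.4]
ee_rot: [[0.004, 1.0, -0.002], [1.0, -0.004, 0.0], [0.0, -0.002, -1.0]]
force: [-7.9, 1.7, 22.2]
gripper_width: 27.0
grip_force: 15.0
```

{"name": "apply_moves", "arguments": {"translation": [[0,0,0],[0,0,0],[0,0,0]], "rotation": [[0,0,0],[0,0,0],[0,0,0]], "gripper": [0.1,0.1,0.1]}}

```text
clock: 26.95
tool_pos: [453.6, -35.5, 29.3]
ee_rot: [[0.004, 1.0, -0.001], [1.0, -0.004, 0.0], [0.0, -0.001, -1.0]]
force: [-4.4, -0.2, 8.1]
gripper_width: 27.5
grip_force: 15.0
```

```bash
python3 -c "
from h import *
go(454.7,-36,30.5)"
```

```text
t 26.95 pos [453.6 -35.5  29.3] shift cm [-0.05  0.11 -0.12] rot [-0.001 -0.    -0.004] w 27.5 gf 15.0 F [-4.4 -0.2  8.1] q [-20.   5. 119.  -0.  56. -20.]
```

On the floor. Release, rise and clear the view.

{"name": "apply_moves", "arguments": {"translation": [[0,0,0],[0,0,0],[0,0,0],[0,0,0],[0,0,0]], "rotation": [[0,0,0],[0,0,0],[0,0,0],[0,0,0],[0,0,0]], "gripper": [0.3,0.4,0.5,0.65,0.7]}}

```text
clock: 27.45
tool_pos: [453.8, -35.5, 28.9]
ee_rot: [[0.004, 1.0, -0.0], [1.0, -0.004, 0.0], [0.0, -0.0, -1.0]]
force: [0.5, -0.3, -0.8]
gripper_width: 57.6
grip_force: 0.0
```

In the tool's units: -14 cm is -0.35, -13 cm is -0.325.

{"name": "apply_moves", "arguments": {"translation": [[0,0,-0.05],[0,0,-0.125],[0,0,-0.225],[0,0,-0.325],[0.05,0.075,-0.35]], "rotation": [[0,0,0],[0,0,0],[0,0,0],[0,0,0],[0,0,0]], "gripper": [0.7,0.7,0.7,0.7,0.7]}}

```text
clock: 27.95
tool_pos: [485.9, -17.5, 174.7]
ee_rot: [[0.007, 1.0, 0.009], [1.0, -0.007, -0.004], [-0.004, 0.009, -1.0]]
force: [-0.4, -0.1, 0.2]
gripper_width: 63.8
grip_force: 0.0
```

In the tool's units: 14 cm is 0.35, 12 cm is 0.3.

{"name": "apply_moves", "arguments": {"translation": [[0.075,0.075,0],[0.15,0.15,0],[0.225,0.225,0],[0.3,0.3,0],[0.35,0.35,0]], "rotation": [[0,0,0],[0,0,0],[0,0,0],[0,0,0],[0,0,0]], "gripper": [0.7,0.7,0.7,0.7,0.7]}}

```text
clock: 28.45
tool_pos: [625.8, 126.0, 168.6]
ee_rot: [[0.003, 1.0, 0.0], [1.0, -0.003, 0.0], [0.0, 0.0, -1.0]]
force: [0.2, -0.4, 0.1]
gripper_width: 64.4
grip_force: 0.0
```

{"name": "apply_moves", "arguments": {"translation": [[0,0,0],[0,0,0],[0,0,0],[0,0,0]], "rotation": [[0,0,0],[0,0,0],[0,0,0],[0,0,0]], "gripper": [0.7,0.7,0.7,0.7]}}

```text
clock: 28.85
tool_pos: [624.1, 122.9, 169.2]
ee_rot: [[0.005, 1.0, -0.0], [1.0, -0.005, -0.0], [-0.0, -0.0, -1.0]]
force: [0.1, 0.7, 0.6]
gripper_width: 64.1
grip_force: 0.0
```

```bash
python3 -c "
from h import *
f=grab('top'); im=cv2.cvtColor(f['image'],4)[190:250,205:340]
s=grab('scene'); sm=cv2.cvtColor(s['image'],4)[150:240,220:390]
cv2.imwrite('pics/p11.png',np.vstack([cv2.resize(im,(675,300),interpolation=2),cv2.resize(sm,(675,300),interpolation=2)]))
go(454,-36,31)"
```

```text
t 28.95 pos [624.2 123.1 169.4] shift cm [-15.99 -16.95  13.84] rot [ 0.     0.    -0.005] w 64.5 gf 0.0 F [ 1.1 -0.2  0. ] q [ 0. 20. 84. -0. 76.  1.]
```

View pics/p11.png

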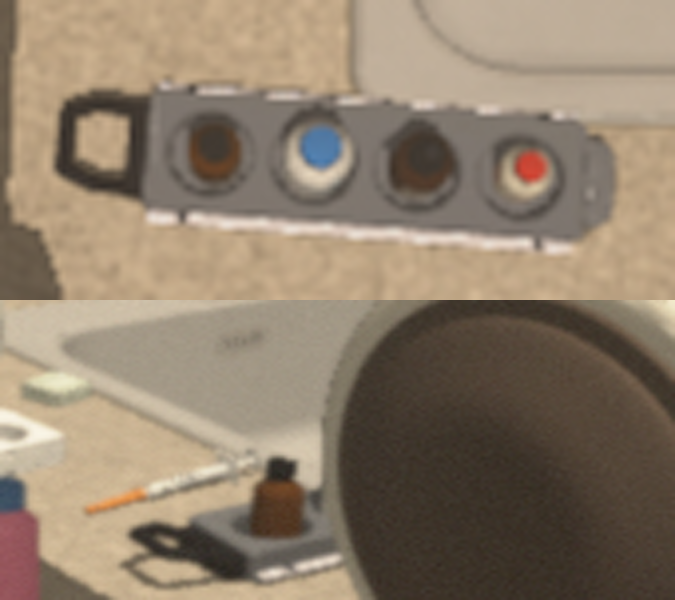

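All four stand in their wells (amber 214, squeeze 320, dropper 425 and white vial 528 px), upright and in reverse order. The gripper is clear, so I hand in.

```bash
python3 -c "
from h import *
print(ctrl.job_done())"
```

```text
the job is handed in; nothing more can be done
None
```

I handed the job in at about 29 s: all four bottles stand upright in the carrier in reverse order (white vial farthest from the handle, then dropper, squeeze bottle, amber vial). No verdict came back.

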